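# Set the roller post at its mark in the saw support stand

## Robot

A 7-joint arm with a two-finger parallel gripper is mounted at the origin on the work surface. World frame = base frame: x ahead of the robot, y to its left, z up, the work surface at z = 0. Lengths are in m, angles in rad, forces in N, time in s.
With the tool pointing down it reaches from about 0.425 to 0.925 m from the base axis. Payload 6.8 kg.
Tool frame: the origin (TCP) lies on the mounting face of the last link; the fingertips stand 173 mm ahead of it and the grasp point (between the pads) lies 155 mm ahead of it (env.hold_point_z is the z of the grasp point in the tool frame, in m); z points along the fingers, x is the direction in which the jaws open and shut, and the axes are right-handed (so a half turn about z gives the same grasp; the last joint's range is limited). The gripper opens to 85 mm and grips with 20 to 120 N. Pads are 22 mm wide; open, the fingers measure 114 mm over their backs; the gripper's body (76 mm by 85 mm) begins 54 mm behind the grasp point. The pads swing forward as they close: fully open they stand 13 mm farther back than shut.
Start: joints at [1.017, 0.477, 0.022, 1.555, -0.011, 1.109, -0.083], TCP at [0.291, -0.609, 0.405] pointing down, gripper open.
Joint ranges: [-2.96, 2.96], [-0.34, 2.1], [-1.41, 1.46], [0.24, 2.44], [-1.37, 4.51], [0.17, 1.92], [-2.96, 2.96]. Speed limits (rad/s): [2.39, 2.39, 3.14, 3.14, 3.14, 3.14, 3.14].

## Interface

Orientations are given as a 3x3 rotation matrix whose columns are the frame's x, y, z axes.
In Python, from plant import env, vision gives the robot as it stands.
- The arm moves only by the shell command python3 -m pendant 'ROWS' [FORCE]. ROWS is JSON, a list of rows, each an object of numbers: "ax", "ay", "az": the turn, a rotation vector about the tool's x, y, z in rad; "dx", "dy", "dz": the shift along the tool's x, y, z in m; "hand": the finger opening in m, from 0 to 0.0854. In form: [{"ax": .., "ay": .., "az": .., "dx": .., "dy": .., "dz": .., "hand": ..}, ...]. A call has 1 to 20 rows; each row is the pose to reach, as a shift and turn from the pose commanded when the call began, along the tool's axes at that moment; what a row does not reach only later rows make up. A row lasts 1/8 s, in which the tool goes at most 62.5 mm and 10.7 degrees, less where a joint would pass 70% of its speed; a pose out of reach is approached as far as the arm can. A call with a gripper value outside its range is refused whole. The fingers move at their own pace and stop on an object; FORCE is the grip in N (left out, the last holds). Time passes only in rows, so rows that repeat a pose let the fingers close. It gives the time, the measured TCP pose, the force and the opening at its end, in the units of the state.
- env.state(): the state, without advancing time (a new reading comes with each control period).
- vision.grab_frame(name): name is "scene" or "top" or "wrist"; returns a dict with "pixels" (384x512x3 uint8, red, green, blue), "range_z" (384x512 float32, m along the optical axis (not along the pixel's ray), 0 where there is no reading), "intrinsics" (3x3 intrinsics, pixels), "eye" and "rotation" of the camera in the world; the wrist camera has in their place "tool_from_camera" (4x4, takes a point from camera to tool coordinates, whose origin is the TCP and whose axes are the tool frame's). Camera axes: x right, y down, z forward; pixel columns grow to the right and rows downward; lengths in m; the calibration is good to about 2 mm. A picture is of the moment at which its call begins: read the wrist's pose just before it.
- env.job_done(): hands the job in, once; it reports no verdict.
Trained networks look in the newest picture that a camera, given by its name, has taken for a name from the list of things; names that differ only in an ending like _2 or _b are one class to them, and where a whole thing is asked for, a point or a joint stands for the part that bears it (a point fixed in the world has none). Each returns a list of dicts, best first, with "p" (0 to 1); they miss things now and then, are a little off and sometimes report something else, mostly with a low value. They report only what shows in the picture. A call takes as long as a camera call.
- vision.find_in(camera, target): "bbox" ([centre column, centre row, width, height] in pixels, round what is visible of it).
The state is a dict: "time": time; "joint_pos": joint angles; "dq": joint speeds; "tau": joint torques, N m; "tcp_pos": TCP position; "tool_rot": TCP orientation; "contact_force": force on the tool from outside, world axes, zero at the start; "torque": the same for the moment, N m; "finger_gap": opening from 0.0 (shut) to 1.0 (fully open).
Only numpy, scipy, OpenCV 4.12 (cv2) and the standard library are available. Lean on these libraries where they do the work, as an engineer would, in place of code of your own. Each camera call takes 0.05 s, during which the arm holds its last target.

## Task

Set up the work support for the drop saw: lift the post with the roller head up and off its hook on the rack and lower it upright into the sleeve of the support stand until the dark groove round its tube is level with the sleeve's rim. Hold it at that mark while you swing the stand's cam lever all the way closed, and do not start closing it before the post is at the mark. Finish still gripping the post at its mark with the lever closed, and leave everything else where it is.

Things in the scene. Friction and masses are not known exactly. Their poses are not given: they have to be found in the camera images.
- roller_post_center (a point): centre of the dark groove (3 mm wide) round the tube of the roller post, on its axis and exactly half-way up: 62 mm above its lower end, 62 mm below its top. z points up the tube, y along the roller's axis. The steel tube is 24 mm in diameter from 51 mm below this point (lower still it tapers to 14 mm) to 16 mm above it, where the head begins
- roller_post_head (a point): 28 mm above the groove, inside the roller post's yoke: two flat cheeks, 20 mm wide, outer faces 24 mm apart across y, flush with the tube's sides, open between them along x. The hook passes through the window under the rubber roller: 20 to 48 mm above the groove, 18 mm wide. A good place to grip, across y, holding tube and cheeks alike
- roller_post: the post itself, about 0.3 kg, 124 mm long, hanging upright on one of the rack's hooks; origin at the centre of its lower end. Only this one has a roller (black, 14 mm diameter) on top, its neighbours have a flat plate and a V
- rack: open timber rack standing on the counter, 360 mm wide, 205 mm high, fixed; origin under the middle of its 16 mm thick top rail, x pointing away from the hooks, y along the rail. Three hooks of 7 mm steel rod at y = -115, 0 and 115 mm point to the rack's -x; a post hangs on one with its axis 70 mm from the rail's middle
- middle_hook (a point): top of the middle hook's rod where a post's head rests, 183.5 mm above the counter; the other hooks are alike. Beyond, each hook turns up 9 mm and ends 21 mm farther along the rack's -x. To take a post off, raise it 11 to 19 mm (its yoke meets the rod from below at 21 mm) and draw it 60 mm or more along the rack's -x before raising it further
- stand_mouth (a point): centre of the sleeve's upper rim on the support stand, 92 mm above the counter; z up along the sleeve. The stand is fixed: 170 x 130 mm base plate and an upright sleeve, 36 mm outside, 26 mm bore, 80 mm deep, open upward. A post let go drops past its mark until the yoke's base meets the rim, 16 mm low
- cam_lever (a joint): angle of the stand's cam lever: 0 fully open, 0.9 rad fully closed (a hard stop). A 49 mm ring round the sleeve's top carries the lever and turns about the sleeve's own axis, clockwise seen from above to close. It stays where it is left; closing takes 5 to 15 N at the blade, most near the end, and presses a shoe against the tube
- lever_blade (a point): in the lever's upright blade, 30 mm from the sleeve's axis, 18 mm above the rim; x outward along the lever, z up. Blade 6 mm thick, 18 to 38 mm from the axis, from the rim to 36 mm above it; a thumb grip 8 mm thick follows to 70 mm. Hold the post low, fingers beside the blade (square to it), and turn the grip about the post's axis: a finger's side sweeps the blade round, the post turning too
- flat_post: hangs on the rack beside the roller post, on a hook chosen at random; same tube, groove and size, but its head is a flat 36 x 60 mm plate; origin at the centre of the tube's lower end. Leave it hanging
- vee_post: hangs on the rack beside the roller post, on a hook chosen at random; same tube, groove and size, but its head is a V of two sloping plates, its top 145 mm above its lower end; origin at the centre of the tube's lower end. Leave it hanging
- toolbox: bystander: red toolbox with hinged lid, 190 x 300 x 190 mm high with its handle, origin under its centre; fixed
- jar: bystander: clear jar of screws with blue cap, 70 mm diameter, 103 mm high, origin under its centre
- padlock: bystander: galvanised padlock lying flat, 48 x 63 mm, 20 mm high
- spanner: bystander: steel shifting spanner lying flat, 205 mm long, 14 mm high
- screwdriver: bystander: yellow screwdriver lying, 200 mm long, about 30 mm high

How it is judged:
On the way, in this order (a step that is already met when the one before it is completed fails the run):
1. the roller post has been lifted off its hook and is carried upright (distance of roller_post_center from where it was at the start of the episode above 0.06 m and contact force between the fingers and roller_post above 2 N and contact force between roller_post and rack below 0.1 N and angle between roller_post_center's own z axis and vertical below 0.35 rad), for 0.1 s.
2. the post is held in the sleeve, groove level with the rim within 4 mm, the lever still open (z of roller_post_center in the frame of stand_mouth between -0.004 and 0.004 m and horizontal distance between roller_post_center and stand_mouth below 0.004 m and angle between roller_post_center's own z axis and vertical below 0.1 rad and contact force between the fingers and roller_post above 2 N and value of joint cam_lever below 0.25 rad), for 0.1 s.
3. the lever is closed with the post still held at the mark (z of roller_post_center in the frame of stand_mouth between -0.004 and 0.004 m and horizontal distance between roller_post_center and stand_mouth below 0.004 m and angle between roller_post_center's own z axis and vertical below 0.1 rad and contact force between the fingers and roller_post above 2 N and value of joint cam_lever above 0.78 rad), for 0.2 s.
At the end, for the whole second after the job is handed in: The roller post stands upright in the stand's sleeve with its groove level with the rim within 4 mm, still held by the fingers (more than 2 N) and at rest, and the cam lever is closed (beyond 0.78 of its 0.9 rad) (all of step 3 and linear speed of roller_post below 0.02 m/s); the arm keeps its last pose, push and grip.
It fails at once if the cam lever is moved more than 0.35 rad while the post is not in the sleeve within 8 mm of its mark (value of joint cam_lever above 0.35 rad and not (z of roller_post_center in the frame of stand_mouth between -0.008 and 0.008 m and horizontal distance between roller_post_center and stand_mouth below 0.006 m and angle between roller_post_center's own z axis and vertical below 0.1 rad)).
It fails at once if the post is let go of once the lever is being closed (value of joint cam_lever above 0.35 rad and contact force between the fingers and roller_post below 0.3 N).
It fails at once if another post is knocked or taken off its hook (distance of any of flat_post, vee_post from where it was at the start of the episode above 0.04 m).
It fails at once if a bystander on the counter is pushed more than 30 mm (distance of any of toolbox, jar, padlock, spanner, screwdriver from where it was at the start of the episode above 0.03 m).
It also fails if it takes over 58 s, if anything falls off the work surface, if the arm or the gripper's body presses on something with over 40 N, if the wrist force passes 120 N, or if a joint passes its speed limit or range.

## Working session

There is one attempt and no reset: what is moved stays moved. The work goes in short steps, Python scripts to look and compute and a shell command to move; the robot and the scene stay as the last step left them, time stands still between calls to the robot, and variables do not carry over. Pictures are saved under pics/ and viewed, and the job is handed in when it is done.

```bash
ls; mkdir -p pics; cat > h.py <<'E'
import numpy as np, cv2
from plant import env, vision
def snap(cam, fn=None):
    s=env.state(); f=vision.grab_frame(cam)
    if fn: cv2.imwrite('pics/'+fn, f["pixels"][:,:,::-1])
    if cam=="wrist":
        T=np.eye(4);T[:3,:3]=s["tool_rot"];T[:3,3]=s["tcp_pos"];M=T@np.array(f["tool_from_camera"])
    else:
        M=np.eye(4);M[:3,:3]=f["rotation"];M[:3,3]=f["eye"]
    return f,M
def cloud(f,M):
    K=np.array(f["intrinsics"]);z=f["range_z"];h,w=z.shape
    u,v=np.meshgrid(np.arange(w),np.arange(h))
    P=np.stack([(u-K[0,2])/K[0,0]*z,(v-K[1,2])/K[1,1]*z,z],-1)
    W=P@M[:3,:3].T+M[:3,3]; W[z==0]=np.nan
    return W
def proj(f,M,p):
    K=np.array(f["intrinsics"]);c=M[:3,:3].T@(np.array(p)-M[:3,3]);return (K@c/c[2])[:2]
E
python3 - <<'E'
from h import *
np.set_printoptions(precision=4,suppress=True)
s=env.state();print(s["time"],s["tcp_pos"],s["tool_rot"],env.hold_point_z)
for c in ["scene","top","wrist"]:
    f,M=snap(c,c+"0.png"); print(c,M[:3,3],M[:3,2])
    np.savez(f"pics/{c}0.npz",W=cloud(f,M),px=f["pixels"],K=f["intrinsics"],M=M)
    for t in ["roller_post","roller_post_center","roller_post_head","rack","middle_hook","stand_mouth","cam_lever","lever_blade","flat_post","vee_post","toolbox","jar"]:
        r=vision.find_in(c,t)
        print(c,t,[(np.round(q["bbox"],0).tolist(),round(q["p"],2)) for q in r[:2]])
E
```

```text
pics
0.0 [ 0.2909 -0.6088  0.4037] [[ 0.4311 -0.9023 -0.0009]
 [-0.9023 -0.4311  0.0016]
 [-0.0019  0.0001 -1.    ]] 0.1547
scene [1.0426 0.4038 1.0206] [-0.4909 -0.2855 -0.8231]
scene roller_post [([220.0, 177.0, 9.0, 28.0], 0.51)]
scene roller_post_center [([221.0, 179.0, 9.0, 29.0], 0.64)]
scene roller_post_head [([218.0, 177.0, 15.0, 26.0], 0.65), ([234.0, 231.0, 120.0, 139.0], 0.17)]
scene rack [([235.0, 231.0, 122.0, 140.0], 0.67)]
scene middle_hook [([234.0, 232.0, 123.0, 141.0], 0.74), ([157.0, 138.0, 16.0, 18.0], 0.62)]
scene stand_mouth [([162.0, 152.0, 62.0, 50.0], 0.59), ([233.0, 232.0, 121.0, 141.0], 0.22)]
scene cam_lever [([158.0, 140.0, 17.0, 20.0], 0.46), ([267.0, 171.0, 21.0, 19.0], 0.36)]
scene lever_blade [([158.0, 138.0, 18.0, 15.0], 0.69), ([317.0, 195.0, 28.0, 38.0], 0.32)]
scene flat_post [([290.0, 221.0, 28.0, 37.0], 0.85), ([220.0, 179.0, 13.0, 32.0], 0.15)]
scene vee_post [([251.0, 195.0, 22.0, 40.0], 0.7)]
scene toolbox [([429.0, 251.0, 154.0, 142.0], 0.88)]
scene jar [([234.0, 161.0, 20.0, 39.0], 0.67), ([289.0, 221.0, 30.0, 32.0], 0.56)]
top [0.2395 0.11
[... 364 characters left out ...]
85.0, 225.0, 52.0, 60.0], 0.96), ([374.0, 148.0, 16.0, 30.0], 0.64)]
top cam_lever [([390.0, 217.0, 19.0, 25.0], 0.62)]
top lever_blade [([383.0, 217.0, 12.0, 25.0], 0.59)]
top flat_post [([232.0, 187.0, 24.0, 22.0], 0.53)]
top vee_post [([265.0, 191.0, 26.0, 21.0], 0.79), ([386.0, 218.0, 16.0, 25.0], 0.74)]
top toolbox [([125.0, 240.0, 114.0, 72.0], 0.61)]
top jar [([317.0, 242.0, 21.0, 25.0], 0.74)]
wrist [ 0.3655 -0.5723  0.3728] [-0.2915 -0.1392 -0.9464]
wrist roller_post []
wrist roller_post_center []
wrist roller_post_head []
wrist rack []
wrist middle_hook []
wrist stand_mouth []
wrist cam_lever []
wrist lever_blade []
wrist flat_post []
wrist vee_post []
wrist toolbox []
wrist jar []
```

```bash
python3 - <<'E'
import cv2
a=cv2.imread('pics/scene0.png');cv2.imwrite('pics/s0z.png',cv2.resize(a[100:320,110:350],None,fx=2.7,fy=2.7,interpolation=2))
a=cv2.imread('pics/top0.png');cv2.imwrite('pics/t0z.png',cv2.resize(a[130:290,180:440],None,fx=3,fy=3,interpolation=2))
E
```

```text
(no output)
```

View pics/scene0.png

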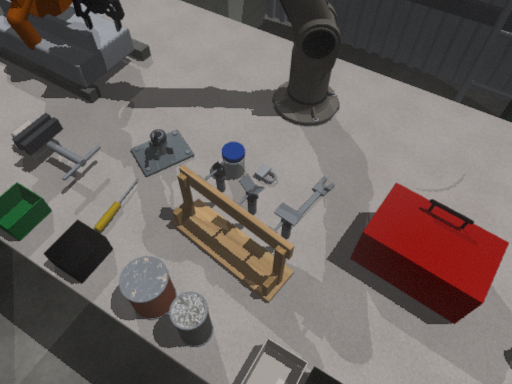

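View pics/top0.png

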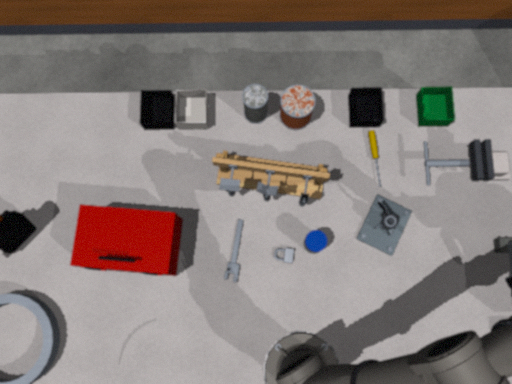

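```bash
true
```

```text
(no output)
```

View pics/s0z.png

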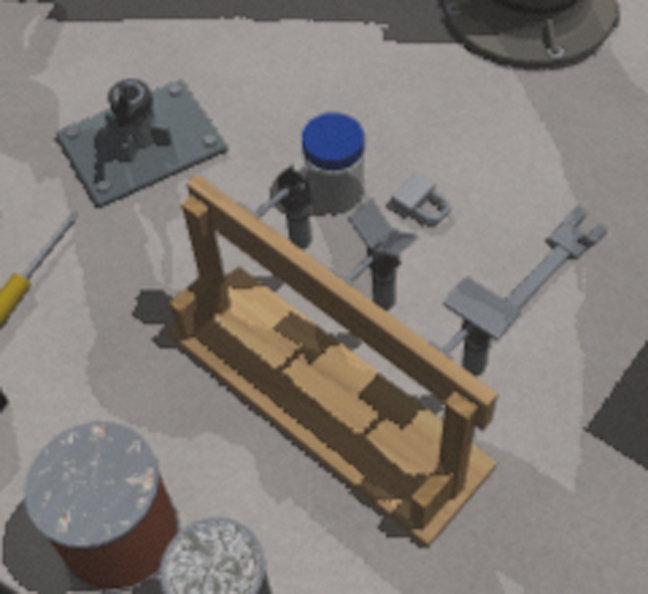

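View pics/t0z.png

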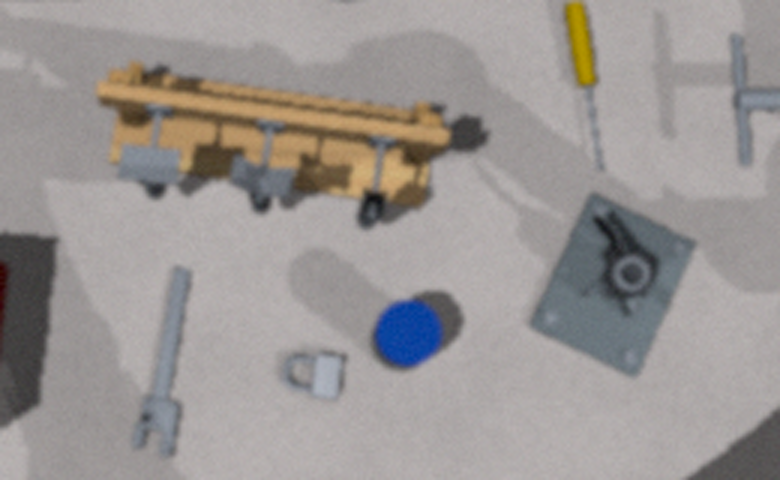

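The roller post hangs on the rail's rightmost hook in the top view, at (303,201), and on the left in the scene view, at (220,177). The stand's sleeve is at (390,221) in the top view, with the lever pointing up-left. The jar at (317,242) is near the path.

```bash
python3 - <<'E'
import numpy as np,cv2
np.set_printoptions(precision=4,suppress=True)
for c in ["scene","top"]:
    d=np.load(f'pics/{c}0.npz');W=d["W"];
    m=(W[...,2]>0.19)&(W[...,2]<0.218)
    if c=="scene": m[:,:150]=0;m[:,310:]=0;m[:160]=0;m[290:]=0
    else: m[:,200:]&=True;m[:,:205]=0;m[:,345:]=0;m[:145]=0;m[200:]=0
    P=W[m]; 
    px=d["px"][m].astype(int); w=(px[:,0]-px[:,2]>40); Q=P[w]
    r=cv2.minAreaRect(Q[:,:2].astype(np.float32)); print(c,"rail",len(Q),r,np.median(Q[:,2]))
    x=Q[:,:2]-Q[:,:2].mean(0);u,s,v=np.linalg.svd(x,full_matrices=False);t=x@v[0];print(Q[:,:2].mean(0),v[0],t.min(),t.max())
    for n,b in dict(scene=dict(roller=(213,160,230,195),sleeve=(148,125,170,160),jar=(222,142,246,158)),top=dict(roller=(298,193,309,207),sleeve=(375,205,402,235),jar=(308,230,326,252)))[c].items():
        S=W[b[1]:b[3],b[0]:b[2]].reshape(-1,3);S=S[np.isfinite(S[:,0])]
        S=S[S[:,2]>(0.085 if n!="roller" else 0.12)];print(n,len(S),S.mean(0),S.min(0),S.max(0))
E
```

```text
scene rail 913 ((0.6248408555984497, 0.09308366477489471), (0.3596929609775543, 0.03142900764942169), 80.99510192871094) 0.2046597741487597
[0.6219 0.1085] [-0.1588 -0.9873] -0.1651188188414621 0.19458564906785977
roller 287 [0.5482 0.0048 0.1756] [ 0.509  -0.0225  0.1202] [0.616  0.0611 0.207 ]
sleeve 169 [ 0.4771 -0.2748  0.1012] [ 0.4404 -0.3096  0.085 ] [ 0.5214 -0.2436  0.1307]
jar 330 [ 0.4035 -0.047   0.1028] [ 0.3684 -0.0801  0.0861] [ 0.4362 -0.0124  0.1088]
top rail 748 ((0.596359133720398, 0.09600692987442017), (0.35859131813049316, 0.08687256276607513), 80.95504760742188) 0.20389559085641817
[0.6161 0.0942] [0.1578 0.9875] -0.1806202051311311 0.1779723897230682
roller 86 [ 0.5241 -0.0079  0.1777] [ 0.5099 -0.0199  0.122 ] [0.5408 0.004  0.2037]
sleeve 177 [ 0.472  -0.2802  0.0997] [ 0.4407 -0.3103  0.0852] [ 0.5114 -0.2497  0.1327]
jar 352 [ 0.4016 -0.0498  0.103 ] [ 0.3686 -0.0774  0.0927] [ 0.4357 -0.0225  0.1136]
```

```bash
python3 -m pendant '[{"az":-2.537,"dx":-0.218,"dy":-0.307,"dz":0,"hand":0.085},{"az":-2.537,"dx":-0.218,"dy":-0.307,"dz":0,"hand":0.085},{"az":-2.537,"dx":-0.218,"dy":-0.307,"dz":0,"hand":0.085},{"az":-2.537,"dx":-0.218,"dy":-0.307,"dz":0,"hand":0.085},{"az":-2.537,"dx":-0.218,"dy":-0.307,"dz":0,"hand":0.085},{"az":-2.537,"dx":-0.218,"dy":-0.307,"dz":0,"hand":0.085},{"az":-2.537,"dx":-0.218,"dy":-0.307,"dz":0,"hand":0.085},{"az":-2.537,"dx":-0.218,"dy":-0.307,"dz":0,"hand":0.085},{"az":-2.537,"dx":-0.218,"dy":-0.307,"dz":0,"hand":0.085},{"az":-2.537,"dx":-0.218,"dy":-0.307,"dz":0,"hand":0.085},{"az":-2.537,"dx":-0.218,"dy":-0.307,"dz":0,"hand":0.085},{"az":-2.537,"dx":-0.218,"dy":-0.307,"dz":0,"hand":0.085},{"az":-2.537,"dx":-0.218,"dy":-0.307,"dz":0,"hand":0.085},{"az":-2.537,"dx":-0.218,"dy":-0.307,"dz":0,"hand":0.085},{"az":-2.537,"dx":-0.218,"dy":-0.307,"dz":0,"hand":0.085},{"az":-2.537,"dx":-0.218,"dy":-0.307,"dz":0,"hand":0.085},{"az":-2.537,"dx":-0.218,"dy":-0.307,"dz":0,"hand":0.085}]'
python3 - <<'E'
from h import *
np.set_printoptions(precision=4,suppress=True)
s=env.state();print(s["time"],s["tcp_pos"],s["tool_rot"],s["joint_pos"],s["contact_force"])
f,M=snap("wrist","w1.png"); print(M[:3,3],M[:3,2],f["intrinsics"])
np.savez("pics/w1.npz",W=cloud(f,M),px=f["pixels"],K=f["intrinsics"],M=M)
E
```

```text
1.95 [ 0.2911 -0.609   0.4047] [[ 0.4311 -0.9023  0.    ]
 [-0.9023 -0.4311  0.    ]
 [ 0.     -0.     -1.    ]] [ 1.0169  0.477   0.0224  1.5554 -0.0115  1.1093 -0.0832] [-0.7171  0.4612  1.2628]
[ 0.3655 -0.5723  0.3728] [-0.2914 -0.1391 -0.9464] [[311.7161   0.     254.4922]
 [  0.     311.7161 189.2167]
 [  0.       0.       1.    ]]$[0]: bad value
```

View pics/w1.png

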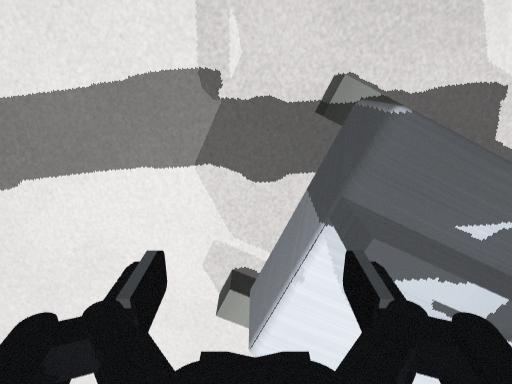

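The move was refused ("bad value"), so the arm hasn't moved. I'll try floats and a smaller turn.

```bash
python3 -m pendant '[{"az":-0.18,"dx":-0.02,"dy":-0.025,"dz":0.0,"hand":0.085},{"az":-0.36,"dx":-0.04,"dy":-0.05,"dz":0.0,"hand":0.085},{"az":-0.54,"dx":-0.06,"dy":-0.08,"dz":0.0,"hand":0.085},{"az":-0.72,"dx":-0.08,"dy":-0.11,"dz":0.0,"hand":0.085},{"az":-0.9,"dx":-0.10,"dy":-0.15,"dz":0.0,"hand":0.085},{"az":-1.08,"dx":-0.13,"dy":-0.19,"dz":0.0,"hand":0.085},{"az":-1.26,"dx":-0.16,"dy":-0.23,"dz":0.0,"hand":0.085},{"az":-1.44,"dx":-0.18,"dy":-0.26,"dz":0.0,"hand":0.085},{"az":-1.5,"dx":-0.20,"dy":-0.29,"dz":0.0,"hand":0.085}]'
```

```text
$[0]: bad value
```

```bash
python3 -m pendant '[{"ax":0,"ay":0,"az":-0.18,"dx":-0.02,"dy":-0.025,"dz":0,"hand":0.085}]'; ls; pwd
```

```text
time: 2.12
tcp_pos: [0.3033, -0.5816, 0.4045]
tool_rot: [[0.585, -0.811, -0.001], [-0.811, -0.585, -0.001], [0.0, 0.002, -1.0]]
contact_force: [0.3, 0.6, 1.2]
finger_gap: 0.996
h.py
pics
.
```

```bash
python3 -m pendant '[{"ax":0,"ay":0,"az":-2.357,"dx":-0.144,"dy":-0.313,"dz":0,"hand":0.085},{"ax":0,"ay":0,"az":-2.357,"dx":-0.144,"dy":-0.313,"dz":0,"hand":0.085},{"ax":0,"ay":0,"az":-2.357,"dx":-0.144,"dy":-0.313,"dz":0,"hand":0.085},{"ax":0,"ay":0,"az":-2.357,"dx":-0.144,"dy":-0.313,"dz":0,"hand":0.085},{"ax":0,"ay":0,"az":-2.357,"dx":-0.144,"dy":-0.313,"dz":0,"hand":0.085},{"ax":0,"ay":0,"az":-2.357,"dx":-0.144,"dy":-0.313,"dz":0,"hand":0.085},{"ax":0,"ay":0,"az":-2.357,"dx":-0.144,"dy":-0.313,"dz":0,"hand":0.085},{"ax":0,"ay":0,"az":-2.357,"dx":-0.144,"dy":-0.313,"dz":0,"hand":0.085},{"ax":0,"ay":0,"az":-2.357,"dx":-0.144,"dy":-0.313,"dz":0,"hand":0.085},{"ax":0,"ay":0,"az":-2.357,"dx":-0.144,"dy":-0.313,"dz":0,"hand":0.085},{"ax":0,"ay":0,"az":-2.357,"dx":-0.144,"dy":-0.313,"dz":0,"hand":0.085},{"ax":0,"ay":0,"az":-2.357,"dx":-0.144,"dy":-0.313,"dz":0,"hand":0.085},{"ax":0,"ay":0,"az":-2.357,"dx":-0.144,"dy":-0.313,"dz":0,"hand":0.085},{"ax":0,"ay":0,"az":-2.357,"dx":-0.144,"dy":-0.313,"dz":0,"hand":0.085},{"ax":0,"ay":0,"az":-2.357,"dx":-0.144,"dy":-0.313,"dz":0,"hand":0.085}]'
python3 - <<'E'
from h import *
np.set_printoptions(precision=4,suppress=True)
f,M=snap("wrist","w1.png"); print(M[:3,3],M[:3,2],env.state()["joint_pos"])
np.savez("pics/w1.npz",W=cloud(f,M),px=f["pixels"],K=f["intrinsics"],M=M)
E
```

```text
time: 4.0
tcp_pos: [0.4743, -0.2802, 0.4048]
tool_rot: [[0.16, 0.987, 0.0], [0.987, -0.16, -0.0], [-0.0, 0.0, -1.0]]
contact_force: [0.3, -0.3, 0.3]
finger_gap: 0.995
[ 0.3917 -0.266   0.3729] [ 0.318  -0.052  -0.9467] [ 0.9015  0.3317 -0.5911  1.8231  0.211   1.0496  1.64  ]
```

View pics/w1.png

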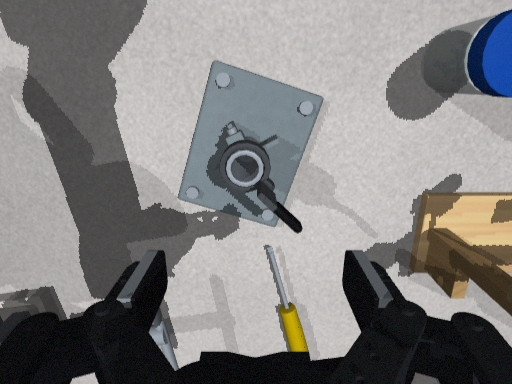

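The sleeve's mouth is at (245,168), with the lever running down-right to about (298,228), blade near the ring. The rack's end is at the right edge and the screwdriver lies at (285,300).

```bash
python3 - <<'E'
from h import *
np.set_printoptions(precision=4,suppress=True)
d=np.load("pics/w1.npz");W=d["W"];M=d["M"];f={"intrinsics":d["K"]}
S=W[120:245,200:320]
for lo,hi in [(0.062,0.075),(0.075,0.086),(0.086,0.096),(0.096,0.11),(0.11,0.122),(0.122,0.14)]:
    m=(S[...,2]>lo)&(S[...,2]<hi);P=S[m]
    if len(P)>3:
        r=cv2.minEnclosingCircle(P[:,:2].astype(np.float32));print(lo,hi,len(P),P.mean(0),r)
# sleeve rim circle fit in image: bright ring
g=d["px"][110:230,190:310].astype(float).mean(2);cv2.imwrite("pics/w1z.png",cv2.resize(d["px"][110:250,190:330,::-1],None,fx=4,fy=4,interpolation=2))
zz=np.where(np.isfinite(S[...,2]),S[...,2],0);cv2.imwrite("pics/w1d.png",cv2.resize((np.clip(zz/0.14,0,1)*255).astype(np.uint8),None,fx=4,fy=4,interpolation=0))
E
```

```text
0.062 0.075 257 [ 0.4521 -0.292   0.0667] ((0.45528775453567505, -0.2873513698577881), 0.02309492602944374)
0.075 0.086 225 [ 0.4619 -0.2845  0.0808] ((0.4679972529411316, -0.28359565138816833), 0.029395051300525665)
0.086 0.096 1490 [ 0.4646 -0.2867  0.0895] ((0.4698728024959564, -0.28390592336654663), 0.030534110963344574)
0.096 0.11 85 [ 0.4842 -0.2705  0.1032] ((0.4866216480731964, -0.27071043848991394), 0.009958399459719658)
0.11 0.122 154 [ 0.4928 -0.2632  0.1169] ((0.4990323781967163, -0.26120859384536743), 0.02546079456806183)
0.122 0.14 485 [ 0.4993 -0.2614  0.1257] ((0.4998909831047058, -0.2618292570114136), 0.025679931044578552)
```

View pics/w1z.png

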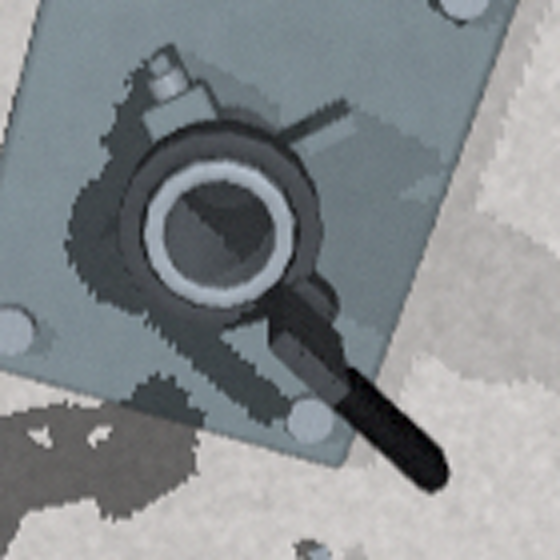

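View pics/w1d.png

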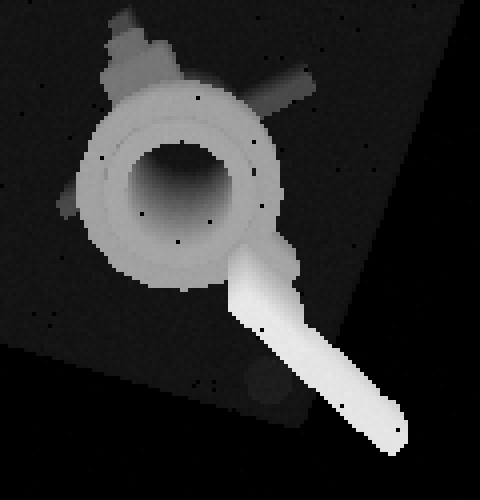

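```bash
python3 - <<'E'
from h import *
np.set_printoptions(precision=4,suppress=True)
d=np.load("pics/w1.npz");W=d["W"];M=d["M"];K=d["K"]
px=d["px"].astype(int);g=px.sum(2)
sub=np.zeros_like(g,bool);sub[145:190,222:268]=1
m=sub&(g>380)&(abs(W[...,2]-0.091)<0.006)
n,l,st,c=cv2.connectedComponentsWithStats(m.astype(np.uint8));k=1+st[1:,4].argmax();
cn,_=cv2.findContours((l==k).astype(np.uint8),0,1);e=cv2.fitEllipse(cn[0]);print(st[k],e)
def hit(u,v,z):
    r=M[:3,:3]@np.array([(u-K[0,2])/K[0,0],(v-K[1,2])/K[1,1],1]);return M[:3,3]+r*(z-M[2,3])/r[2]
print("rim",hit(*e[0],0.092),"med depth z",np.median(W[l==k][:,2]))
P=W[l==k];
from scipy.optimize import least_squares
s=np.zeros_like(m);s[110:250,190:330]=1
L=W[s&(W[...,2]>0.108)][:,:2];mu=L.mean(0);u,sv,v=np.linalg.svd(L-mu,full_matrices=False);dr=v[0]*np.sign(v[0]@(mu-[.472,-.28]));
print("lever",mu,dr,np.arctan2(dr[1],dr[0]),"ang from mouth",)
c=hit(*e[0],0.092)[:2];print(np.arctan2(*(mu-c)[::-1]),((L-c)@dr).min(),((L-c)@dr).max(), "perp",(mu-c)@[-dr[1],dr[0]])
r=W[s&(abs(W[...,2]-0.09)<0.004)][:,:2]
print("ring",cv2.minEnclosingCircle(r[np.linalg.norm(r-c,axis=1)<0.026].astype(np.float32)))
E
```

```text
[226 150  37  37 437] ((244.35369873046875, 167.9668426513672), (35.24913024902344, 35.92665481567383), 104.26396179199219)
rim [ 0.464  -0.2874  0.092 ] med depth z 0.09081835322059356
lever [ 0.4975 -0.262 ] [0.8016 0.5979] 0.6408446024166762 ang from mouth
0.6477221565085086 0.018414494147972853 0.06965445694203108 perp 0.00028914909346015324
ring ((0.46535471081733704, -0.2872317433357239), 0.02498987689614296)
```

Rim at (0.464, -0.287) and lever at yaw 0.645, consistent with a blade and grip running 18 to 70 mm from the axis. Next I'll go above the post for a close look.

```bash
python3 -m pendant '[{"ax":0,"ay":0,"az":0,"dx":0.06,"dy":0.003,"dz":0,"hand":0.085},{"ax":0,"ay":0,"az":0,"dx":0.12,"dy":0.006,"dz":0,"hand":0.085},{"ax":0,"ay":0,"az":0,"dx":0.18,"dy":0.009,"dz":0,"hand":0.085},{"ax":0,"ay":0,"az":0,"dx":0.24,"dy":0.012,"dz":0,"hand":0.085},{"ax":0,"ay":0,"az":0,"dx":0.277,"dy":0.013,"dz":0,"hand":0.085},{"ax":0,"ay":0,"az":0,"dx":0.277,"dy":0.013,"dz":0,"hand":0.085},{"ax":0,"ay":0,"az":0,"dx":0.277,"dy":0.013,"dz":0,"hand":0.085}]'
python3 - <<'E'
from h import *
np.set_printoptions(precision=4,suppress=True)
f,M=snap("wrist","w2.png"); print(M[:3,3],M[:3,2],env.state()["joint_pos"])
print(vision.find_in("wrist","roller_post"),proj(f,M,[0.531,-0.0085,0.19]))
np.savez("pics/w2.npz",W=cloud(f,M),px=f["pixels"],K=f["intrinsics"],M=M)
E
```

```text
time: 4.92
tcp_pos: [0.531, -0.0093, 0.4046]
tool_rot: [[0.159, 0.987, -0.0], [0.987, -0.159, -0.001], [-0.001, -0.0, -1.0]]
contact_force: [0.5, 0.6, -0.5]
finger_gap: 0.993
[0.4484 0.0048 0.3727] [ 0.3177 -0.0521 -0.9468] [ 0.4898  0.3208 -0.7116  1.8615  0.2409  1.0469  1.0913]
[{'bbox': [254.9, 199.1, 43.5, 76.2], 'p': 0.96}] [254.8551 221.0581]
```

View pics/w2.png

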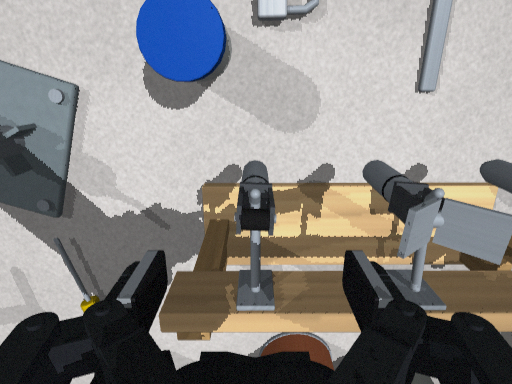

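The roller post is centred in the image, its head at (257,205), with the hook running down to the rail at (256,290). The vee post is to the right, its plates spanning columns 400-510.

```bash
python3 - <<'E'
from h import *
np.set_printoptions(precision=4,suppress=True)
d=np.load("pics/w2.npz");W=d["W"];M=d["M"];K=d["K"]
th=-0.1595;X=np.array([np.cos(th),np.sin(th)]);Y=np.array([-X[1],X[0]])
S=W[150:262,225:290]
o=np.array([0.531,-0.0085])
for lo,hi in [(.06,.09),(.09,.12),(.12,.135),(.135,.15),(.15,.17),(.17,.19),(.19,.202)]:
    P=S[(S[...,2]>lo)&(S[...,2]<=hi)]
    if len(P)>5:
        a=(P[:,:2]-o)@X;b=(P[:,:2]-o)@Y;print(lo,hi,len(P),"x",np.percentile(a,[1,50,99]),"y",np.percentile(b,[1,50,99]),P[:,2].max())
# roller yaw
P=S[(S[...,2]>.188)];r=cv2.minAreaRect(P[:,:2].astype(np.float32));print(r)
# vee
V=W[150:290,380:512];P=V[(V[...,2]>.14)&(V[...,2]<.25)];a=(P[:,:2]-o)@X;b=(P[:,:2]-o)@Y;k=a<0.045
print("vee",b[k].min(),b[k].max(),a[k].min(),P[k][:,2].max())
# rail
R=W[255:330,160:250];P=R[(R[...,2]>.198)&(R[...,2]<.215)];a=(P[:,:2]-o)@X;print("rail x",np.percentile(a,[1,99]),np.median(P[:,2]))
E
python3 - <<'E'
import cv2
a=cv2.imread('pics/w2.png');cv2.imwrite('pics/w2z.png',cv2.resize(a[145:275,210:310],None,fx=4.5,fy=4.5,interpolation=2))
E
```

```text
0.06 0.09 58 x [-0.0147 -0.0106  0.0917] y [-0.0332 -0.0046  0.011 ] 0.0896976138000466
0.09 0.12 226 x [-0.0145 -0.0129 -0.0039] y [-0.0115  0.0001  0.0112] 0.11992425168631071
0.12 0.135 119 x [-0.014  -0.0127 -0.0066] y [-0.0105 -0.0007  0.0101] 0.13497187233823846
0.135 0.15 111 x [-0.0143 -0.0128 -0.0101] y [-0.0078  0.0001  0.0088] 0.1486631741535758
0.15 0.17 542 x [-0.0139 -0.0088  0.0056] y [-0.0111  0.0009  0.0119] 0.16981595721343345
0.17 0.19 670 x [-0.0209 -0.002   0.0329] y [-0.0129  0.0001  0.0129] 0.18999998488461667
0.19 0.202 918 x [-0.0196 -0.0033  0.0088] y [-0.0121  0.0001  0.012 ] 0.19790988473843027
((0.5252216458320618, -0.007754633203148842), (0.02654246799647808, 0.030741803348064423), 80.39712524414062)
vee 0.08308910559682219 0.14418382494789267 -0.02168224171095806 0.21656674264210177
rail x [0.0571 0.0736] 0.2035609238571637
```

View pics/w2z.png

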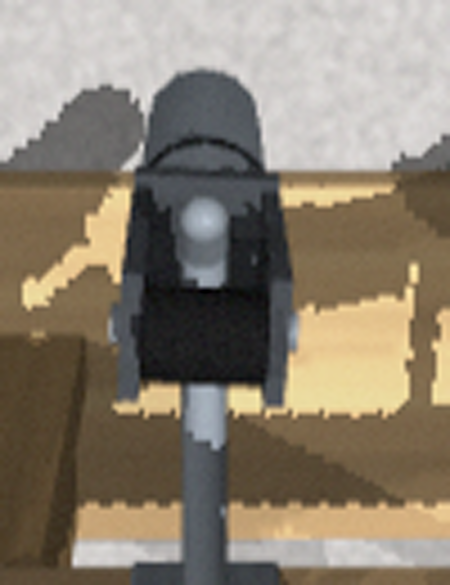

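```bash
python3 -m pendant '[{"ax":0,"ay":0,"az":0,"dx":0.001,"dy":-0.003,"dz":0.03,"hand":0.085},{"ax":0,"ay":0,"az":0,"dx":0.001,"dy":-0.003,"dz":0.06,"hand":0.085},{"ax":0,"ay":0,"az":0,"dx":0.001,"dy":-0.003,"dz":0.08,"hand":0.085},{"ax":0,"ay":0,"az":0,"dx":0.001,"dy":-0.003,"dz":0.0905,"hand":0.085},{"ax":0,"ay":0,"az":0,"dx":0.001,"dy":-0.003,"dz":0.0905,"hand":0.085},{"ax":0,"ay":0,"az":0,"dx":0.001,"dy":-0.003,"dz":0.0905,"hand":0.085}]'
python3 - <<'E'
from h import *
f,M=snap("wrist","w3.png")
E
```

```text
time: 5.78
tcp_pos: [0.5286, -0.0074, 0.315]
tool_rot: [[0.159, 0.987, 0.001], [0.987, -0.159, -0.0], [0.0, 0.001, -1.0]]
contact_force: [0.5, -0.9, -0.2]
finger_gap: 0.997
```

View pics/w3.png

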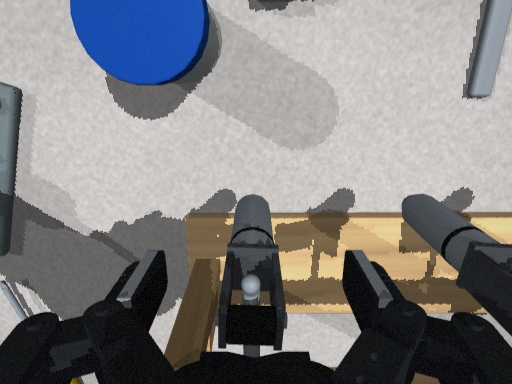

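The post is centred between the open fingers (column 252 against a gripper centre of about 254), and the vee post is clear on the right. Closing.

```bash
python3 -m pendant '[{"ax":0,"ay":0,"az":0,"dx":0,"dy":0,"dz":0,"hand":0.0},{"ax":0,"ay":0,"az":0,"dx":0,"dy":0,"dz":0,"hand":0.0},{"ax":0,"ay":0,"az":0,"dx":0,"dy":0,"dz":0,"hand":0.0},{"ax":0,"ay":0,"az":0,"dx":0,"dy":0,"dz":0,"hand":0.0},{"ax":0,"ay":0,"az":0,"dx":0,"dy":0,"dz":0,"hand":0.0},{"ax":0,"ay":0,"az":0,"dx":0,"dy":0,"dz":0,"hand":0.0},{"ax":0,"ay":0,"az":0,"dx":0,"dy":0,"dz":0,"hand":0.0},{"ax":0,"ay":0,"az":0,"dx":0,"dy":0,"dz":0,"hand":0.0}]' 60
python3 - <<'E'
from h import *
f,M=snap("wrist","w4.png")
E
```

```text
time: 6.82
tcp_pos: [0.5283, -0.0072, 0.3144]
tool_rot: [[0.158, 0.987, 0.001], [0.987, -0.158, 0.0], [0.0, 0.001, -1.0]]
contact_force: [1.1, -1.3, 3.6]
finger_gap: 0.276
```

View pics/w4.png

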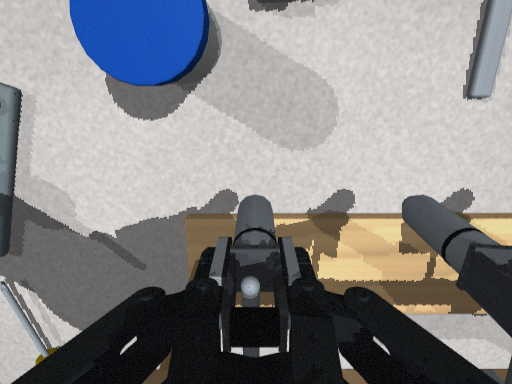

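The fingers hold the yoke, with the gap at 0.276 (about 24 mm) and the groove visible just below the fingertips at (255,238). Raising 15 mm, then drawing off.

```bash
python3 -m pendant '[{"ax":0,"ay":0,"az":0,"dx":0,"dy":0,"dz":-0.008,"hand":0.0},{"ax":0,"ay":0,"az":0,"dx":0,"dy":0,"dz":-0.015,"hand":0.0},{"ax":0,"ay":0,"az":0,"dx":0,"dy":0,"dz":-0.015,"hand":0.0},{"ax":0,"ay":0,"az":0,"dx":0,"dy":0,"dz":-0.015,"hand":0.0}]'
python3 - <<'E'
from h import *
f,M=snap("wrist","w5.png")
E
```

```text
time: 7.38
tcp_pos: [0.528, -0.0073, 0.329]
tool_rot: [[0.158, 0.987, -0.0], [0.987, -0.158, -0.0], [-0.0, -0.0, -1.0]]
contact_force: [0.4, 0.2, -3.4]
finger_gap: 0.275
```

View pics/w5.png

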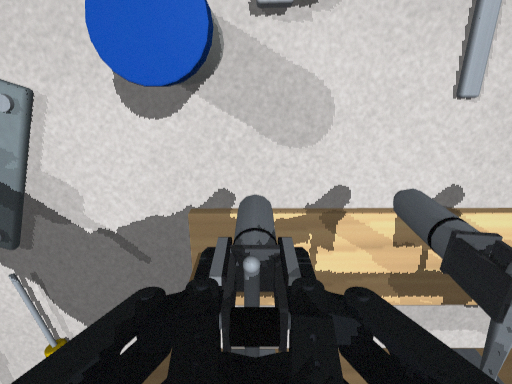

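The post's weight is on the gripper (-3.4 N), and the hook knob has dropped relative to the window as expected. Drawing it off.

```bash
python3 -m pendant '[{"ax":0,"ay":0,"az":0,"dx":0,"dy":-0.015,"dz":0,"hand":0.0},{"ax":0,"ay":0,"az":0,"dx":0,"dy":-0.035,"dz":0,"hand":0.0},{"ax":0,"ay":0,"az":0,"dx":0,"dy":-0.055,"dz":0,"hand":0.0},{"ax":0,"ay":0,"az":0,"dx":0,"dy":-0.07,"dz":0,"hand":0.0},{"ax":0,"ay":0,"az":0,"dx":0,"dy":-0.073,"dz":0,"hand":0.0},{"ax":0,"ay":0,"az":0,"dx":0,"dy":-0.073,"dz":0,"hand":0.0}]'
python3 - <<'E'
from h import *
f,M=snap("wrist","w6.png")
E
```

```text
time: 8.18
tcp_pos: [0.4563, 0.0042, 0.3294]
tool_rot: [[0.158, 0.987, 0.001], [0.987, -0.158, -0.0], [0.0, 0.001, -1.0]]
contact_force: [0.8, -0.5, -3.7]
finger_gap: 0.27
```

View pics/w6.png

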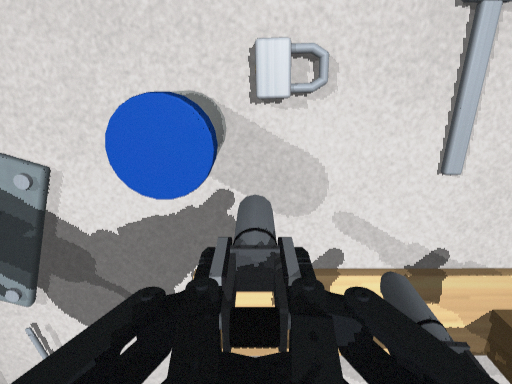

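The post is off the hook and clear of the jar. Now I'll measure the held post in the tool frame.

```bash
cat > post.py <<'E'
from h import *
np.set_printoptions(precision=4,suppress=True)
def postfit(f,rows=(196,250),cols=(232,280)):
    T=np.array(f["tool_from_camera"]);W=cloud(f,T)
    S=W[rows[0]:rows[1],cols[0]:cols[1]].reshape(-1,3);S=S[np.isfinite(S[:,0])]
    S=S[(S[:,2]>0.165)&(S[:,2]<0.24)&(abs(S[:,0])<0.02)&(abs(S[:,1])<0.03)]
    from scipy.optimize import least_squares
    def r(p):
        ax=p[0]+p[2]*(S[:,2]-.185);ay=p[1]+p[3]*(S[:,2]-.185);return np.hypot(S[:,0]-ax,S[:,1]-ay)-.012
    q=least_squares(r,[0,0,0,0],loss="soft_l1",f_scale=.001)
    return q.x,np.std(r(q.x)),len(S),W
E
python3 - <<'E'
from post import *
f=vision.grab_frame("wrist");np.savez("pics/w6.npz",**{k:f[k] for k in ["pixels","range_z","intrinsics","tool_from_camera"]})
x,sd,n,W=postfit(f,(196,232));print(x,sd,n)
g=f["pixels"].astype(int).sum(2)
for c in (248,252,255,258,262):
    print(c,[(r,int(g[r,c]),round(float(W[r,c,2]),4),round(float(W[r,c,1]),4)) for r in range(224,254,2)])
cv2.imwrite("pics/w6z.png",cv2.resize(f["pixels"][185:270,205:305,::-1],None,fx=6,fy=6,interpolation=2))
E
```

```text
[ 0.0008  0.0007  0.0025 -0.0199] 0.00027484952407308064 1202
248 [(224, 282, 0.1882, -0.0104), (226, 271, 0.185, -0.0107), (228, 240, 0.1832, -0.0104), (230, 65, 0.1794, -0.011), (232, 216, 0.178, -0.0106), (234, 284, 0.1767, -0.0101), (236, 286, 0.1743, -0.0102), (238, 286, 0.1721, -0.0102), (240, 290, 0.1695, -0.0104), (242, 286, 0.1673, -0.0106), (244, 263, 0.1659, -0.0102), (246, 136, 0.1618, -0.0114), (248, 167, 0.1614, -0.0106), (250, 251, 0.16, -0.0103), (252, 255, 0.1593, -0.0097)]
252 [(224, 294, 0.1865, -0.0111), (226, 303, 0.184, -0.0111), (228, 103, 0.1809, -0.0115), (230, 115, 0.1783, -0.0116), (232, 298, 0.1772, -0.011), (234, 299, 0.1742, -0.0113), (236, 298, 0.1732, -0.0108), (238, 306, 0.1714, -0.0106), (240, 302, 0.1682, -0.0112), (242, 302, 0.1666, -0.0109), (244, 269, 0.1655, -0.0104), (246, 92, 0.1621, -0.0112), (248, 163, 0.1601, -0.0113), (250, 258, 0.1589, -0.011), (252, 262, 0.1596, -0.0095)]
255 [(224, 300, 0.1863, -0.0112), (226, 293, 0.1833, -0.0115), (228, 53, 0.1801, -0.0118), (230, 163, 0.1787, -0.0114), (232, 302, 0.1759, -0.0116), (234, 294, 0.1751, 
[... 436 characters left out ...]
0107), (236, 293, 0.1727, -0.011), (238, 300, 0.1712, -0.0107), (240, 299, 0.1689, -0.0108), (242, 201, 0.1667, -0.0109), (244, 191, 0.1649, -0.0107), (246, 141, 0.1633, -0.0106), (248, 165, 0.1604, -0.0112), (250, 258, 0.1596, -0.0106), (252, 258, 0.1602, -0.0092)]
262 [(224, 282, 0.1879, -0.0105), (226, 293, 0.1864, -0.01), (228, 247, 0.1834, -0.0103), (230, 74, 0.1808, -0.0103), (232, 188, 0.1785, -0.0103), (234, 284, 0.1767, -0.0101), (236, 291, 0.1736, -0.0105), (238, 306, 0.1711, -0.0107), (240, 289, 0.1703, -0.01), (242, 183, 0.1686, -0.0098), (244, 175, 0.1659, -0.0102), (246, 147, 0.1621, -0.0113), (248, 167, 0.1598, -0.0115), (250, 247, 0.1592, -0.0108), (252, 258, 0.1604, -0.009)]
```

View pics/w6z.png

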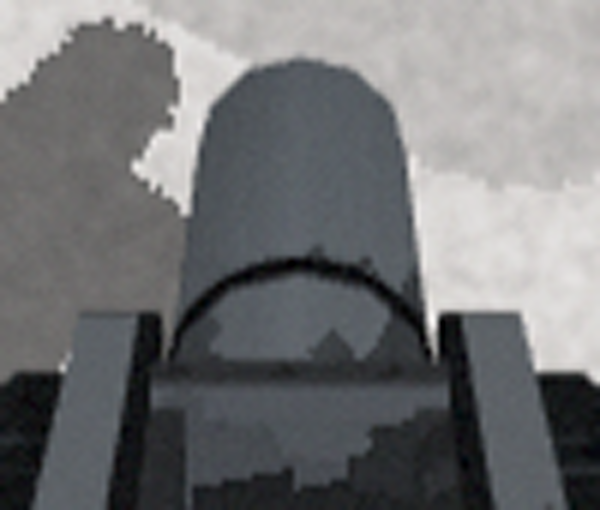

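The groove sits 0.179 below the TCP and the axis is within 1 mm of the tool axis. I'll lift by 65 mm, carry over the stand and turn 0.59 rad counter-clockwise so the fingers are nearly square to the blade.

```bash
python3 -m pendant '[{"ax":0,"ay":0,"az":0,"dx":0,"dy":0,"dz":-0.03,"hand":0.0},{"ax":0,"ay":0,"az":0,"dx":0,"dy":0,"dz":-0.06,"hand":0.0},{"ax":0,"ay":0,"az":-0.08,"dx":-0.03,"dy":0.005,"dz":-0.065,"hand":0.0},{"ax":0,"ay":0,"az":-0.16,"dx":-0.07,"dy":0.013,"dz":-0.065,"hand":0.0},{"ax":0,"ay":0,"az":-0.24,"dx":-0.11,"dy":0.02,"dz":-0.065,"hand":0.0},{"ax":0,"ay":0,"az":-0.32,"dx":-0.15,"dy":0.028,"dz":-0.065,"hand":0.0},{"ax":0,"ay":0,"az":-0.4,"dx":-0.19,"dy":0.035,"dz":-0.065,"hand":0.0},{"ax":0,"ay":0,"az":-0.48,"dx":-0.23,"dy":0.043,"dz":-0.065,"hand":0.0},{"ax":0,"ay":0,"az":-0.54,"dx":-0.265,"dy":0.049,"dz":-0.065,"hand":0.0},{"ax":0,"ay":0,"az":-0.588,"dx":-0.283,"dy":0.0525,"dz":-0.065,"hand":0.0},{"ax":0,"ay":0,"az":-0.588,"dx":-0.2876,"dy":0.0535,"dz":-0.065,"hand":0.0},{"ax":0,"ay":0,"az":-0.588,"dx":-0.2876,"dy":0.0535,"dz":-0.065,"hand":0.0},{"ax":0,"ay":0,"az":-0.588,"dx":-0.2876,"dy":0.0535,"dz":-0.065,"hand":0.0},{"ax":0,"ay":0,"az":-0.588,"dx":-0.2876,"dy":0.0535,"dz":-0.065,"hand":0.0}]'
python3 - <<'E'
from post import *
s=env.state();print(s["joint_pos"],s["tcp_pos"])
f,M=snap("wrist","w7.png");np.savez("pics/w7.npz",**{k:f[k] for k in ["pixels","range_z","intrinsics","tool_from_camera"]},M=M)
x,sd,n,W=postfit(f,(190,232));print(x,sd,n)
E
```

```text
time: 10.02
tcp_pos: [0.4637, -0.2872, 0.3944]
tool_rot: [[-0.417, 0.909, 0.0], [0.909, 0.417, -0.0], [-0.0, 0.0, -1.0]]
contact_force: [0.8, 0.6, -2.3]
finger_gap: 0.273
[ 0.9817  0.3487 -0.6665  1.8431  0.2484  1.0338  2.2174] [ 0.4637 -0.2872  0.3944]
[ 0.0012  0.0013  0.0022 -0.0191] 0.00027603526265710515 1213
```

View pics/w7.png

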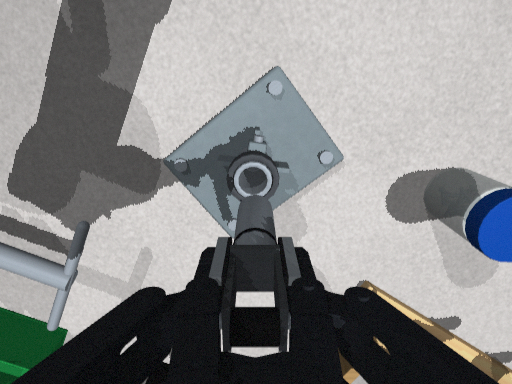

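The held post hangs just in front of the sleeve. The rim is at (253,178), mostly visible, with the post's lower end at (255,200). I'll measure both in the tool frame.

```bash
python3 - <<'E'
from post import *
f=dict(np.load("pics/w7.npz"));T=f["tool_from_camera"];K=f["intrinsics"];W=cloud(f,T)
tcpz=0.3944; zr=tcpz-0.092
g=f["pixels"].astype(int).sum(2)
m=np.zeros_like(g,bool);m[155:200,228:280]=1
R=m&(abs(W[...,2]-zr)<0.006)
P=W[R];print(len(P),np.median(P[:,2]))
br=m&(g>380)&(abs(W[...,2]-zr)<0.008)
from scipy.optimize import least_squares
ys,xs=np.nonzero(br);print(len(xs),xs.min(),xs.max(),ys.min(),ys.max())
# intersect ring pixels w/ plane
r=np.stack([(xs-K[0,2])/K[0,0],(ys-K[1,2])/K[1,1],np.ones(len(xs))],-1)@T[:3,:3].T
Q=T[:3,3]+r*((zr-T[2,3])/r[:,2])[:,None]
q=least_squares(lambda p:np.hypot(Q[:,0]-p[0],Q[:,1]-p[1])-p[2],[0,0,.0155],loss="soft_l1",f_scale=.001);print("rim mean-radius fit",q.x)
# outer ring (49mm) from depth
A=W[m&(abs(W[...,2]-zr-0.002)<0.006)][:,:2]
print("enclosing",cv2.minEnclosingCircle(A[np.linalg.norm(A-q.x[:2],axis=1)<0.0265].astype(np.float32)))
cv2.imwrite("pics/w7z.png",cv2.resize(f["pixels"][145:245,205:305,::-1],None,fx=6,fy=6,interpolation=2))
E
```

```text
1297 0.30511878738831333
422 234 271 162 196
rim mean-radius fit [-0.0007  0.      0.0152]
enclosing ((-0.0007913883309811354, 0.0009325195569545031), 0.0244145505130291)
```

View pics/w7z.png

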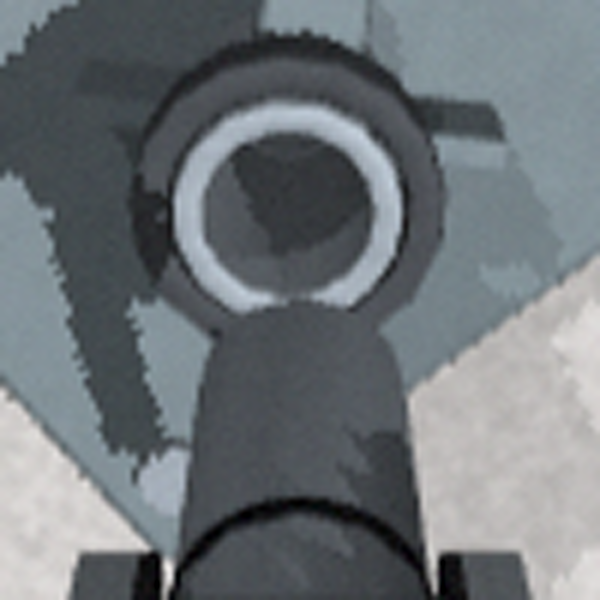

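```bash
python3 -m pendant '[{"ax":0,"ay":0,"az":0,"dx":-0.0019,"dy":-0.0004,"dz":0.01,"hand":0.0},{"ax":0,"ay":0,"az":0,"dx":-0.0019,"dy":-0.0004,"dz":0.025,"hand":0.0},{"ax":0,"ay":0,"az":0,"dx":-0.0019,"dy":-0.0004,"dz":0.04,"hand":0.0},{"ax":0,"ay":0,"az":0,"dx":-0.0019,"dy":-0.0004,"dz":0.05,"hand":0.0},{"ax":0,"ay":0,"az":0,"dx":-0.0019,"dy":-0.0004,"dz":0.056,"hand":0.0},{"ax":0,"ay":0,"az":0,"dx":-0.0019,"dy":-0.0004,"dz":0.06,"hand":0.0},{"ax":0,"ay":0,"az":0,"dx":-0.0019,"dy":-0.0004,"dz":0.06,"hand":0.0}]'
python3 - <<'E'
from post import *
f,M=snap("wrist","w8.png")
E
```

```text
time: 10.95
tcp_pos: [0.4639, -0.2901, 0.3342]
tool_rot: [[-0.416, 0.909, 0.0], [0.909, 0.416, 0.0], [0.0, 0.0, -1.0]]
contact_force: [-0.4, 0.4, -2.7]
finger_gap: 0.273
```

View pics/w8.png

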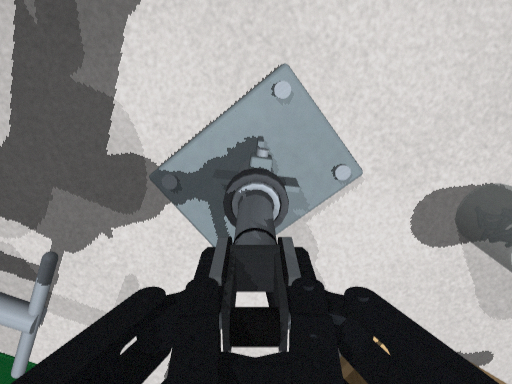

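```bash
cat > rim.py <<'E'
from post import *
from scipy.optimize import least_squares
def rimfit(f,tcpz,box,thr=380):
    T=np.array(f["tool_from_camera"]);K=np.array(f["intrinsics"]);W=cloud(f,T);zr=tcpz-0.092
    g=f["pixels"].astype(int).sum(2);m=np.zeros_like(g,bool);m[box[0]:box[1],box[2]:box[3]]=1
    br=m&(g>thr)&(abs(W[...,2]-zr)<0.008);ys,xs=np.nonzero(br)
    r=np.stack([(xs-K[0,2])/K[0,0],(ys-K[1,2])/K[1,1],np.ones(len(xs))],-1)@T[:3,:3].T
    Q=T[:3,3]+r*((zr-T[2,3])/r[:,2])[:,None]
    q=least_squares(lambda p:np.hypot(Q[:,0]-p[0],Q[:,1]-p[1])-.0155,[0,0],loss="soft_l1",f_scale=.001)
    k=np.hypot(*(Q[:,:2]-q.x).T);k=abs(k-.0155)<.004
    return q.x,len(xs),k.sum()
E
python3 - <<'E'
from rim import *
s0=env.state();f=vision.grab_frame("wrist");print(s0["time"],np.array(s0["tcp_pos"]))
x,sd,n,W=postfit(f,(215,242));print("post",x,sd,n)
print("rim",rimfit(f,s0["tcp_pos"][2],(170,240,225,285)))
cv2.imwrite("pics/w8z.png",cv2.resize(f["pixels"][160:260,205:305,::-1],None,fx=6,fy=6,interpolation=2))
E
```

```text
11.0 [ 0.464  -0.2901  0.3344]
post [ 0.0013  0.0013 -0.0025 -0.0163] 0.0005394513298587763 1066
rim (array([0.0018, 0.0009]), 329, np.int64(329))
```

View pics/w8z.png

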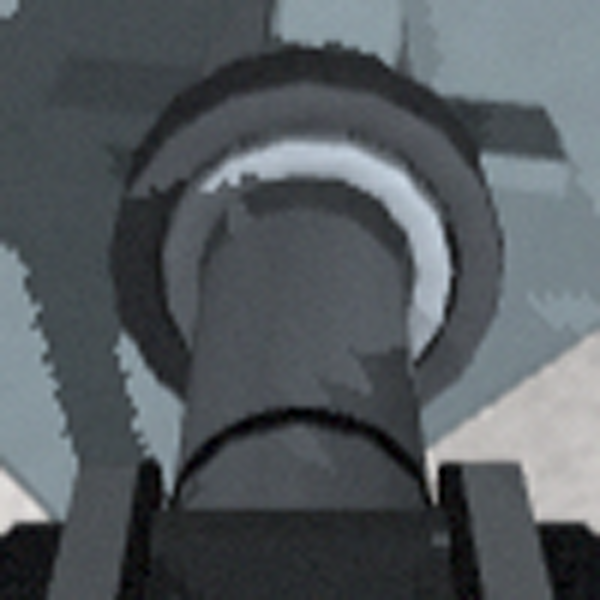

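```bash
python3 - <<'E'
from rim import *
s0=env.state();f=vision.grab_frame("wrist");z0=s0["tcp_pos"][2]
T=np.array(f["tool_from_camera"]);W=cloud(f,T);zr=z0-0.092
m=np.zeros(W.shape[:2],bool);m[165:245,215:300]=1
b=m&(abs(W[...,2]-zr-.002)<.0045)
A=W[b][:,:2]; A=A[(A[:,1]<0.006)]
print(len(A),A.min(0),A.max(0))
# boundary radius fit: per-angle max radius about guess
c=np.array([.0013,.0005])
for _ in range(5):
    d=A-c;a=np.arctan2(d[:,1],d[:,0]);r=np.hypot(*d.T)
    pts=[]
    for k in np.arange(-np.pi,0.3,.15):
        s=(abs(a-k)<.075)&(r<.0265)
        if s.sum()>5: pts.append(A[s][np.argsort(r[s])[-3:]].mean(0))
    pts=np.array(pts);q=least_squares(lambda p:np.hypot(*(pts-p[:2]).T)-p[2],[*c,.0245],loss="soft_l1",f_scale=.0005);c=q.x[:2]
print("ring outer",q.x,len(pts))
E
```

```text
1403 [-0.0224 -0.0228] [0.026 0.006]
ring outer [0.002  0.0013 0.0238] 23
```

```bash
python3 -m pendant '[{"ax":0,"ay":0,"az":0,"dx":0.0005,"dy":0.0004,"dz":0.004,"hand":0.0},{"ax":0,"ay":0,"az":0,"dx":0.0005,"dy":0.0004,"dz":0.008,"hand":0.0},{"ax":0,"ay":0,"az":0,"dx":0.0005,"dy":0.0004,"dz":0.012,"hand":0.0},{"ax":0,"ay":0,"az":0,"dx":0.0005,"dy":0.0004,"dz":0.016,"hand":0.0},{"ax":0,"ay":0,"az":0,"dx":0.0005,"dy":0.0004,"dz":0.02,"hand":0.0},{"ax":0,"ay":0,"az":0,"dx":0.0005,"dy":0.0004,"dz":0.02,"hand":0.0}]'
```

```text
time: 11.85
tcp_pos: [0.4645, -0.2891, 0.3139]
tool_rot: [[-0.417, 0.909, 0.001], [0.909, 0.417, 0.001], [-0.0, 0.001, -1.0]]
contact_force: [4.6, 1.8, -5.7]
finger_gap: 0.267
```

It's 20 mm in, with light lateral contact (about 5 N in +x). I'll ease over 0.6 mm that way and continue.

```bash
python3 -m pendant '[{"ax":0,"ay":0,"az":0,"dx":-0.0002,"dy":0.0006,"dz":0.0,"hand":0.0},{"ax":0,"ay":0,"az":0,"dx":-0.0002,"dy":0.0006,"dz":0.006,"hand":0.0},{"ax":0,"ay":0,"az":0,"dx":-0.0002,"dy":0.0006,"dz":0.012,"hand":0.0},{"ax":0,"ay":0,"az":0,"dx":-0.0002,"dy":0.0006,"dz":0.018,"hand":0.0},{"ax":0,"ay":0,"az":0,"dx":-0.0002,"dy":0.0006,"dz":0.018,"hand":0.0}]'
python3 - <<'E'
from rim import *
f,M=snap("wrist","w9.png")
E
```

```text
time: 12.48
tcp_pos: [0.4647, -0.2892, 0.2955]
tool_rot: [[-0.416, 0.909, 0.0], [0.909, 0.416, 0.001], [0.001, 0.0, -1.0]]
contact_force: [4.4, 2.0, -6.4]
finger_gap: 0.272
```

View pics/w9.png

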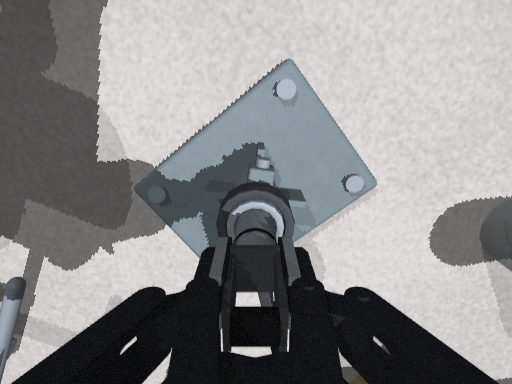

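```bash
python3 -m pendant '[{"ax":0,"ay":0,"az":0,"dx":-0.0003,"dy":0.0006,"dz":0.006,"hand":0.0},{"ax":0,"ay":0,"az":0,"dx":-0.0003,"dy":0.0006,"dz":0.012,"hand":0.0},{"ax":0,"ay":0,"az":0,"dx":-0.0003,"dy":0.0006,"dz":0.018,"hand":0.0},{"ax":0,"ay":0,"az":0,"dx":-0.0003,"dy":0.0006,"dz":0.0225,"hand":0.0},{"ax":0,"ay":0,"az":0,"dx":-0.0003,"dy":0.0006,"dz":0.0225,"hand":0.0}]'
python3 - <<'E'
from rim import *
f,M=snap("wrist","w10.png");print(env.state()["tcp_pos"])
np.savez("pics/w10.npz",**{k:f[k] for k in ["pixels","range_z","intrinsics","tool_from_camera"]},M=M)
cv2.imwrite("pics/w10z.png",cv2.resize(f["pixels"][180:280,195:315,::-1],None,fx=6,fy=6,interpolation=2))
E
```

```text
time: 13.15
tcp_pos: [0.465, -0.2893, 0.273]
tool_rot: [[-0.416, 0.909, -0.001], [0.909, 0.416, 0.001], [0.001, -0.001, -1.0]]
contact_force: [1.7, 3.3, -4.4]
finger_gap: 0.273
[ 0.465  -0.2893  0.273 ]
```

View pics/w10z.png

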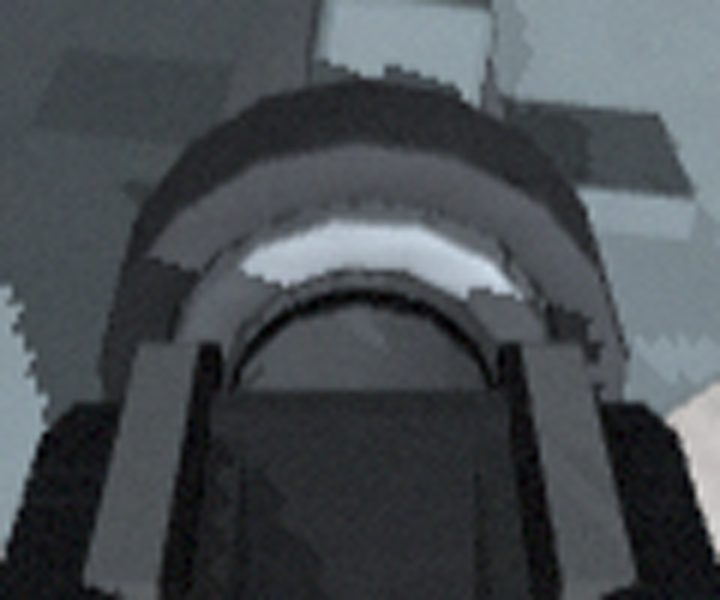

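```bash
python3 - <<'E'
from rim import *
f=dict(np.load("pics/w10.npz"));W=cloud(f,f["tool_from_camera"]);g=f["pixels"].astype(int).sum(2)
for c in (250,253,256,259,262):
    print(c,[(r,int(g[r,c]),round(float(W[r,c,2])*1e3,1),round(float(W[r,c,1])*1e3,1)) for r in range(214,248,1)])
m=np.zeros(g.shape,bool);m[214:230,232:282]=1;m&=g>420
print(m.sum(),np.median(W[m],0))
E
```

```text
250 [(214, 263, 185.2, -17.1), (215, 275, 183.7, -17.2), (216, 374, 183.4, -16.7), (217, 515, 183.3, -16.2), (218, 570, 182.5, -15.9), (219, 568, 182.1, -15.5), (220, 581, 182.4, -14.8), (221, 570, 180.9, -14.9), (222, 542, 182.4, -13.7), (223, 524, 182.9, -12.9), (224, 456, 182.1, -12.7), (225, 229, 186.6, -9.9), (226, 210, 184.5, -10.4), (227, 228, 184.6, -9.7), (228, 127, 183.1, -9.8), (229, 29, 179.9, -10.8), (230, 53, 179.3, -10.5), (231, 112, 178.0, -10.6), (232, 205, 177.5, -10.3), (233, 250, 176.8, -10.0), (234, 253, 176.1, -9.8), (235, 249, 175.0, -9.8), (236, 249, 174.7, -9.4), (237, 249, 173.3, -9.6), (238, 251, 172.1, -9.7), (239, 245, 171.4, -9.5), (240, 257, 170.6, -9.3), (241, 253, 168.4, -10.0), (242, 243, 168.0, -9.6), (243, 246, 166.8, -9.7), (244, 223, 166.0, -9.6), (245, 140, 164.5, -9.9), (246, 120, 163.3, -10.0), (247, 123, 162.1, -10.2)]
253 [(214, 224, 184.8, -17.3), (215, 281, 183.6, -17.2), (216, 355, 183.3, -16.8), (217, 483, 182.0, -16.7), (218, 564, 181.9, -16.2), (219, 582, 182.8, -15.3), (220, 578, 181.0, -15.5), (221, 560, 183.0, -14.0), (222, 537, 181
[... 2607 characters left out ...]
1, 564, 181.8, -14.6), (222, 528, 182.9, -13.5), (223, 511, 182.4, -13.1), (224, 451, 182.5, -12.5), (225, 228, 187.6, -9.5), (226, 201, 186.3, -9.5), (227, 233, 184.6, -9.7), (228, 203, 182.2, -10.3), (229, 87, 181.4, -10.1), (230, 54, 178.8, -10.8), (231, 59, 178.9, -10.1), (232, 137, 177.5, -10.3), (233, 226, 177.0, -9.9), (234, 220, 176.7, -9.5), (235, 222, 175.4, -9.6), (236, 221, 173.2, -10.2), (237, 240, 174.0, -9.2), (238, 218, 171.4, -10.0), (239, 232, 171.4, -9.4), (240, 227, 170.2, -9.5), (241, 223, 169.6, -9.3), (242, 227, 168.8, -9.2), (243, 205, 167.4, -9.4), (244, 209, 166.1, -9.6), (245, 127, 163.2, -10.6), (246, 126, 162.7, -10.4), (247, 120, 162.0, -10.2)]
311 [nan nan nan]
```

The groove is still about 2 mm above the rim: in the tool frame the rim is at z 182.3 mm and the groove at 180.3, and the image shows a sliver of tube below it. Lowering 1.8 mm.

```bash
python3 -m pendant '[{"ax":0,"ay":0,"az":0,"dx":0,"dy":-0.0003,"dz":0.001,"hand":0.0},{"ax":0,"ay":0,"az":0,"dx":0,"dy":-0.0003,"dz":0.0018,"hand":0.0},{"ax":0,"ay":0,"az":0,"dx":0,"dy":-0.0003,"dz":0.0018,"hand":0.0},{"ax":0,"ay":0,"az":0,"dx":0,"dy":-0.0003,"dz":0.0018,"hand":0.0}]'
python3 - <<'E'
from rim import *
s=env.state();print(s["tcp_pos"],s["contact_force"],s["torque"])
f,M=snap("wrist","w11.png")
W=cloud(f,np.array(f["tool_from_camera"]));g=f["pixels"].astype(int).sum(2)
m=np.zeros(g.shape,bool);m[212:230,232:282]=1;m&=(g>420)&np.isfinite(W[...,2])
print("rim",m.sum(),np.median(W[m][:,2])); 
m=np.zeros(g.shape,bool);m[224:236,248:264]=1;m&=(g<90)&np.isfinite(W[...,2]);print("groove",m.sum(),W[m][:,1:].mean(0))
cv2.imwrite("pics/w11z.png",cv2.resize(f["pixels"][180:280,195:315,::-1],None,fx=6,fy=6,interpolation=2))
f,M=snap("scene","s11.png");print(vision.find_in("scene","cam_lever")[:1])
E
```

```text
time: 13.7
tcp_pos: [0.4649, -0.2892, 0.2723]
tool_rot: [[-0.416, 0.909, -0.001], [0.909, 0.416, 0.0], [0.0, -0.0, -1.0]]
contact_force: [-0.8, 5.3, 4.1]
finger_gap: 0.271
[ 0.4649 -0.2892  0.2723] [-0.8057  5.3379  4.0814] [1.414  0.1429 0.045 ]
rim 304 0.18157002262570685
groove 34 [-0.0105  0.18  ]
[]
```

View pics/w11z.png

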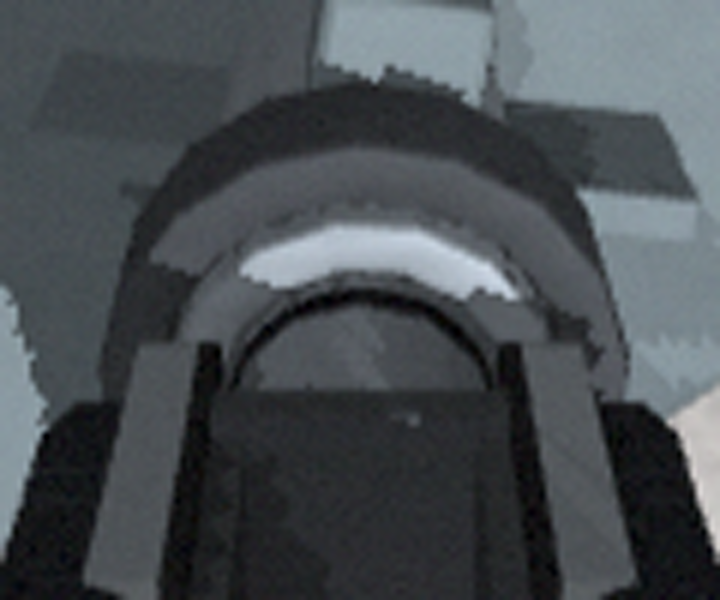

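View pics/s11.png

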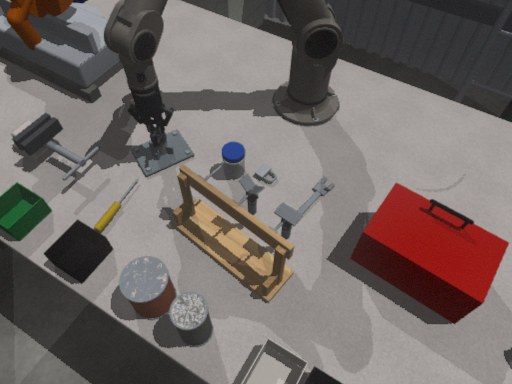

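```bash
python3 -m pendant '[{"ax":0,"ay":0,"az":0,"dx":-0.0004,"dy":-0.0003,"dz":0.0008,"hand":0.0},{"ax":0,"ay":0,"az":0,"dx":-0.0004,"dy":-0.0003,"dz":0.0015,"hand":0.0},{"ax":0,"ay":0,"az":0,"dx":-0.0004,"dy":-0.0003,"dz":0.0015,"hand":0.0},{"ax":0,"ay":0,"az":0,"dx":-0.0004,"dy":-0.0003,"dz":0.0015,"hand":0.0}]'
python3 - <<'E'
from rim import *
s=env.state();print(s["tcp_pos"],s["contact_force"],s["torque"])
f,M=snap("wrist","w12.png")
W=cloud(f,np.array(f["tool_from_camera"]));g=f["pixels"].astype(int).sum(2)
m=np.zeros(g.shape,bool);m[212:230,232:282]=1;m&=(g>420)&np.isfinite(W[...,2])
print("rim",m.sum(),np.median(W[m][:,2])); 
m=np.zeros(g.shape,bool);m[224:236,248:264]=1;m&=(g<90)&np.isfinite(W[...,2]);print("groove",m.sum(),W[m][:,1:].mean(0))
cv2.imwrite("pics/w12z.png",cv2.resize(f["pixels"][180:280,195:315,::-1],None,fx=6,fy=6,interpolation=2))
E
```

```text
time: 14.35
tcp_pos: [0.4649, -0.2894, 0.2709]
tool_rot: [[-0.416, 0.909, -0.001], [0.909, 0.416, 0.0], [0.001, -0.0, -1.0]]
contact_force: [-2.5, 6.4, 4.9]
finger_gap: 0.276
[ 0.4649 -0.2894  0.2709] [-2.5093  6.4442  4.8655] [1.6089 0.213  0.0423]
rim 305 0.18019530889755234
groove 35 [-0.0105  0.1799]
```

View pics/w12z.png

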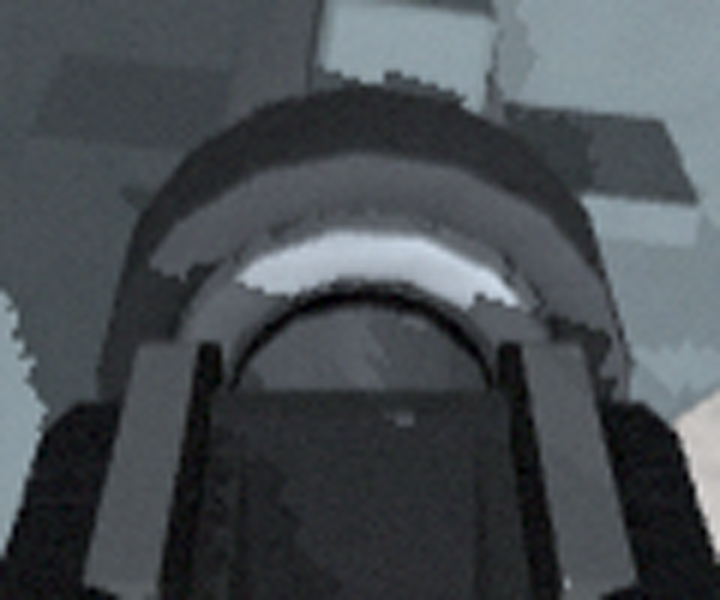

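View pics/w12.png

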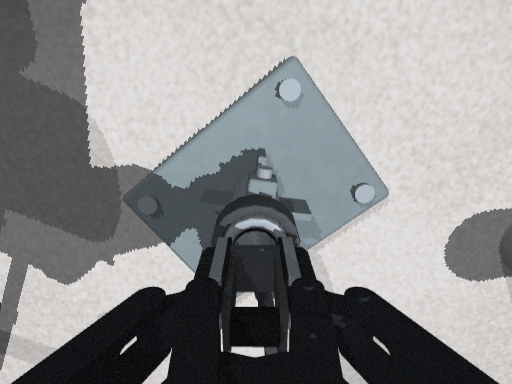

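The groove now sits right at the rim edge (rim 180.2 mm, groove 179.9 mm in tool z), with only a small lateral force. I'll relieve that and start turning clockwise, which should be free travel to about 0.6 rad.

```bash
python3 -m pendant '[{"ax":0,"ay":0,"az":0.0,"dx":0.0008,"dy":0.0002,"dz":0,"hand":0.0},{"ax":0,"ay":0,"az":0.1,"dx":0.0009,"dy":0.0002,"dz":0,"hand":0.0},{"ax":0,"ay":0,"az":0.2,"dx":0.0009,"dy":0.0002,"dz":0,"hand":0.0},{"ax":0,"ay":0,"az":0.3,"dx":0.001,"dy":0.0002,"dz":0,"hand":0.0},{"ax":0,"ay":0,"az":0.4,"dx":0.001,"dy":0.0003,"dz":0,"hand":0.0},{"ax":0,"ay":0,"az":0.5,"dx":0.0011,"dy":0.0003,"dz":0,"hand":0.0},{"ax":0,"ay":0,"az":0.6,"dx":0.0011,"dy":0.0003,"dz":0,"hand":0.0},{"ax":0,"ay":0,"az":0.6,"dx":0.0011,"dy":0.0003,"dz":0,"hand":0.0}]'
python3 - <<'E'
from rim import *
s=env.state();print(s["joint_pos"],s["contact_force"],s["torque"])
f,M=snap("wrist","w13.png")
W=cloud(f,np.array(f["tool_from_camera"]));g=f["pixels"].astype(int).sum(2)
m=np.zeros(g.shape,bool);m[212:230,232:282]=1;m&=(g>420)&np.isfinite(W[...,2])
print("rim",m.sum(),np.median(W[m][:,2])); 
m=np.zeros(g.shape,bool);m[224:236,248:264]=1;m&=(g<90)&np.isfinite(W[...,2]);print("groove",m.sum(),W[m][:,1:].mean(0))
E
```

```text
time: 15.4
tcp_pos: [0.4646, -0.2887, 0.2701]
tool_rot: [[0.169, 0.986, -0.0], [0.986, -0.169, 0.0], [0.0, -0.001, -1.0]]
contact_force: [1.0, 4.4, -4.4]
finger_gap: 0.274
[ 0.8014  0.4786 -0.4531  1.9528  0.2926  0.7745  1.5822] [ 0.9729  4.3758 -4.3889] [ 1.0008 -0.4812 -0.0266]
rim 326 0.17936602400274804
groove 27 [-0.0111  0.1801]
```

View pics/w13.png

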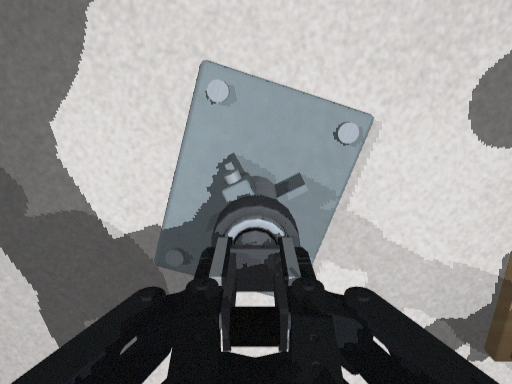

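```bash
python3 -m pendant '[{"ax":0,"ay":0,"az":0.05,"dx":0.0004,"dy":0.0002,"dz":-0.0006,"hand":0.0},{"ax":0,"ay":0,"az":0.12,"dx":0.0005,"dy":0.0002,"dz":-0.0006,"hand":0.0},{"ax":0,"ay":0,"az":0.19,"dx":0.0005,"dy":0.0002,"dz":-0.0006,"hand":0.0},{"ax":0,"ay":0,"az":0.26,"dx":0.0006,"dy":0.0002,"dz":-0.0006,"hand":0.0},{"ax":0,"ay":0,"az":0.33,"dx":0.0006,"dy":0.0003,"dz":-0.0006,"hand":0.0},{"ax":0,"ay":0,"az":0.4,"dx":0.0006,"dy":0.0003,"dz":-0.0006,"hand":0.0},{"ax":0,"ay":0,"az":0.4,"dx":0.0006,"dy":0.0003,"dz":-0.0006,"hand":0.0}]'
python3 - <<'E'
from rim import *
s=env.state();print(s["joint_pos"],s["contact_force"],s["torque"])
f,M=snap("wrist","w14.png")
W=cloud(f,np.array(f["tool_from_camera"]));g=f["pixels"].astype(int).sum(2)
m=np.zeros(g.shape,bool);m[212:230,232:282]=1;m&=(g>420)&np.isfinite(W[...,2])
print("rim",m.sum(),np.median(W[m][:,2])); 
m=np.zeros(g.shape,bool);m[224:236,248:264]=1;m&=(g<90)&np.isfinite(W[...,2]);print("groove",m.sum(),W[m][:,1:].mean(0))
E
```

```text
time: 16.32
tcp_pos: [0.4647, -0.2882, 0.2704]
tool_rot: [[0.538, 0.843, -0.001], [0.843, -0.538, 0.0], [-0.0, -0.001, -1.0]]
contact_force: [-0.1, 3.5, -7.4]
finger_gap: 0.277
[ 0.7273  0.4637 -0.3596  1.9578  0.2306  0.7608  1.2367] [-0.1154  3.5194 -7.3927] [ 0.6663 -0.4117  0.0514]
rim 316 0.17965653692864308
groove 33 [-0.0112  0.1801]
```

View pics/w14.png

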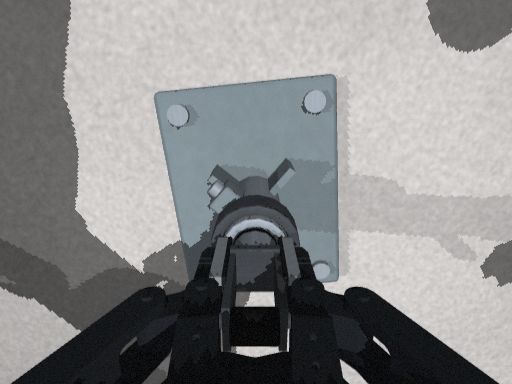

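```bash
python3 - <<'E'
from rim import *
f,M=snap("scene");cv2.imwrite("pics/s14z.png",cv2.resize(f["pixels"][70:190,90:230,::-1],None,fx=5,fy=5,interpolation=2))
W=cloud(f,M);S=W[90:175,110:210].reshape(-1,3);c=np.array([.464,-.2874])
S=S[np.isfinite(S[:,0])&(S[:,2]>.098)&(S[:,2]<.132)];d=S[:,:2]-c;r=np.hypot(*d.T);k=(r>.04)&(r<.072)
a=np.arctan2(d[k,1],d[k,0]);print(k.sum(),np.percentile(a,[5,50,95]) if k.sum() else "")
E
```

```text
41 [0.2456 0.3353 0.3695]
```

View pics/s14z.png

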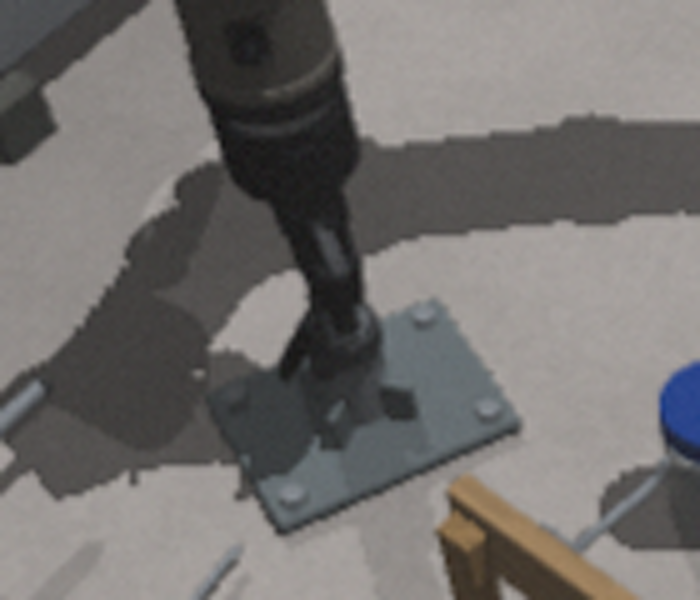

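The lever (dark, pointing left-down at (295,350) in the zoom) has swung to yaw about 0.33, which is roughly 0.3 rad of travel, with the groove still at the rim. Continuing the sweep.

```bash
python3 -m pendant '[{"ax":0,"ay":0,"az":0.07,"dx":0.0003,"dy":0.0002,"dz":-0.0003,"hand":0.0},{"ax":0,"ay":0,"az":0.14,"dx":0.0003,"dy":0.0002,"dz":-0.0003,"hand":0.0},{"ax":0,"ay":0,"az":0.21,"dx":0.0004,"dy":0.0002,"dz":-0.0003,"hand":0.0},{"ax":0,"ay":0,"az":0.28,"dx":0.0004,"dy":0.0002,"dz":-0.0003,"hand":0.0},{"ax":0,"ay":0,"az":0.35,"dx":0.0004,"dy":0.0003,"dz":-0.0003,"hand":0.0},{"ax":0,"ay":0,"az":0.4,"dx":0.0004,"dy":0.0003,"dz":-0.0003,"hand":0.0},{"ax":0,"ay":0,"az":0.4,"dx":0.0004,"dy":0.0003,"dz":-0.0003,"hand":0.0}]'
cat > chk.py <<'E'
from rim import *
import sys
n=sys.argv[1]
s=env.state();print(s["contact_force"],s["torque"],s["joint_pos"][6],np.arctan2(s["tool_rot"][1][0],s["tool_rot"][0][0]))
f,M=snap("wrist","w%s.png"%n)
W=cloud(f,np.array(f["tool_from_camera"]));g=f["pixels"].astype(int).sum(2)
m=np.zeros(g.shape,bool);m[212:230,232:282]=1;m&=(g>420)&np.isfinite(W[...,2])
print("rim",m.sum(),np.median(W[m][:,2])); 
m=np.zeros(g.shape,bool);m[224:236,248:264]=1;m&=(g<90)&np.isfinite(W[...,2]);print("groove",m.sum(),W[m][:,1:].mean(0))
f,M=snap("scene");cv2.imwrite("pics/s%sz.png"%n,cv2.resize(f["pixels"][70:190,90:230,::-1],None,fx=5,fy=5,interpolation=2))
W=cloud(f,M);S=W[90:175,110:210].reshape(-1,3);c=np.array([.464,-.2874])
S=S[np.isfinite(S[:,0])&(S[:,2]>.098)&(S[:,2]<.132)];d=S[:,:2]-c;r=np.hypot(*d.T);k=(r>.04)&(r<.072)
a=np.arctan2(d[k,1],d[k,0]);print("lever yaw",k.sum(),np.percentile(a,[5,50,95]) if k.sum() else "")
E
python3 chk.py 15
```

```text
time: 17.3
tcp_pos: [0.4652, -0.2876, 0.2706]
tool_rot: [[0.824, 0.567, -0.002], [0.567, -0.824, 0.001], [-0.001, -0.002, -1.0]]
contact_force: [1.1, 6.0, -9.7]
finger_gap: 0.27
[ 1.1043  5.9851 -9.7328] [ 0.8187 -0.3827  0.1538] 0.8898696751031704 0.6025128222142826
rim 270 0.17974405779076436
groove 29 [-0.0111  0.1801]
lever yaw 48 [-0.1367 -0.0406  0.0277]
```

View pics/w15.png

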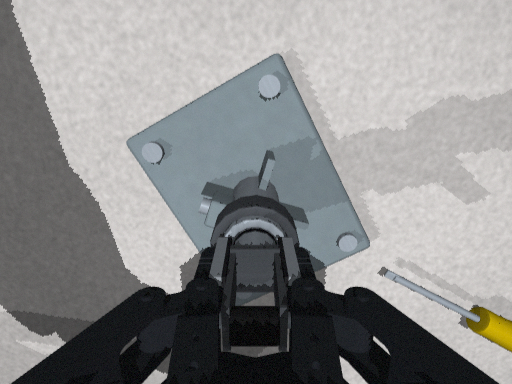

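View pics/s15z.png

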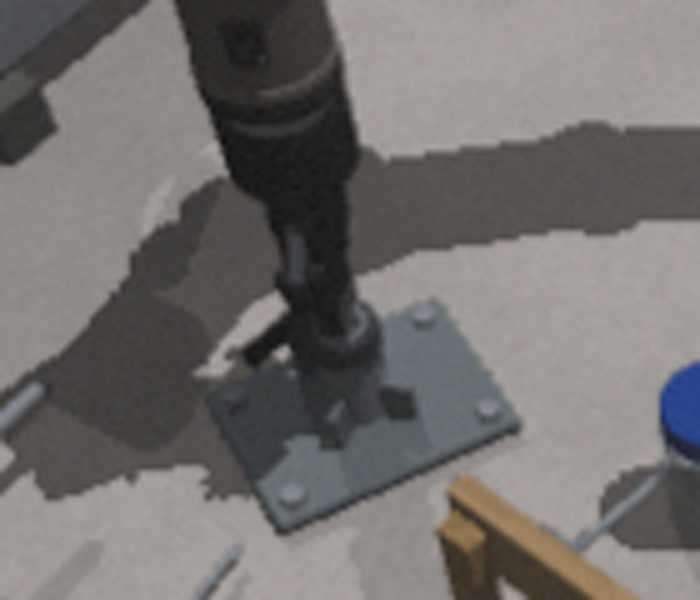

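The lever has travelled about 0.69 rad and the mark is holding. Finishing the sweep to the stop.

```bash
python3 -m pendant '[{"ax":0,"ay":0,"az":0.06,"dx":0.0003,"dy":0,"dz":0.0002,"hand":0.0},{"ax":0,"ay":0,"az":0.12,"dx":0.0003,"dy":0,"dz":0.0002,"hand":0.0},{"ax":0,"ay":0,"az":0.17,"dx":0.0004,"dy":0,"dz":0.0002,"hand":0.0},{"ax":0,"ay":0,"az":0.22,"dx":0.0004,"dy":0,"dz":0.0002,"hand":0.0},{"ax":0,"ay":0,"az":0.25,"dx":0.0004,"dy":0,"dz":0.0002,"hand":0.0},{"ax":0,"ay":0,"az":0.25,"dx":0.0004,"dy":0,"dz":0.0002,"hand":0.0}]'
python3 chk.py 16
```

```text
time: 18.15
tcp_pos: [0.4655, -0.2864, 0.2705]
tool_rot: [[0.938, 0.348, -0.003], [0.348, -0.938, 0.002], [-0.002, -0.003, -1.0]]
contact_force: [-2.4, 8.3, -5.7]
finger_gap: 0.273
[-2.38    8.2684 -5.7301] [1.3345 0.0923 0.6264] 0.6739796703390829 0.3551076306552557
rim 217 0.17971912644248822
groove 28 [-0.0104  0.1803]
lever yaw 50 [-0.2853 -0.189  -0.1342]
```

View pics/w16.png

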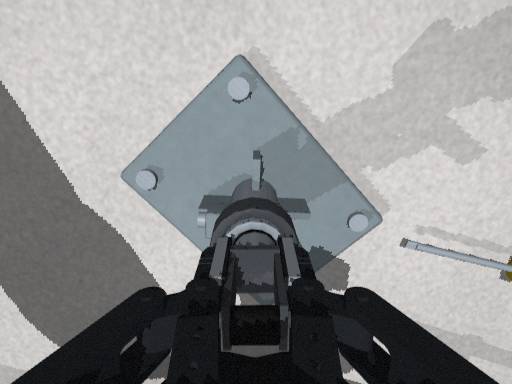

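View pics/s16z.png

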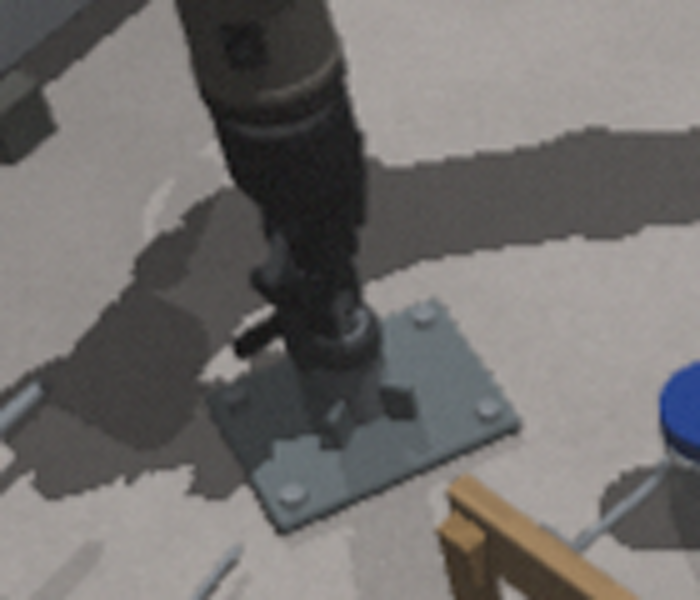

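```bash
python3 -m pendant '[{"ax":0,"ay":0,"az":0.04,"dx":0.0,"dy":0,"dz":0,"hand":0.0},{"ax":0,"ay":0,"az":0.08,"dx":0.0,"dy":0,"dz":0,"hand":0.0},{"ax":0,"ay":0,"az":0.08,"dx":0.0,"dy":0,"dz":0,"hand":0.0},{"ax":0,"ay":0,"az":0.08,"dx":0.0,"dy":0,"dz":0,"hand":0.0}]'
python3 chk.py 17
python3 - <<'E'
from h import *
f,M=snap("top");cv2.imwrite("pics/t17z.png",cv2.resize(f["pixels"][170:270,330:450,::-1],None,fx=6,fy=6,interpolation=2))
E
```

```text
time: 18.75
tcp_pos: [0.4656, -0.2855, 0.2706]
tool_rot: [[0.962, 0.273, -0.004], [0.273, -0.962, 0.003], [-0.003, -0.004, -1.0]]
contact_force: [-1.1, 10.6, -2.9]
finger_gap: 0.278
[-1.0649 10.6483 -2.896 ] [1.9777 0.3955 0.9219] 0.6055666417606 0.2767802906771205
rim 169 0.17983099585993068
groove 14 [-0.0098  0.1797]
lever yaw 50 [-0.2903 -0.1899 -0.1142]
```

View pics/t17z.png

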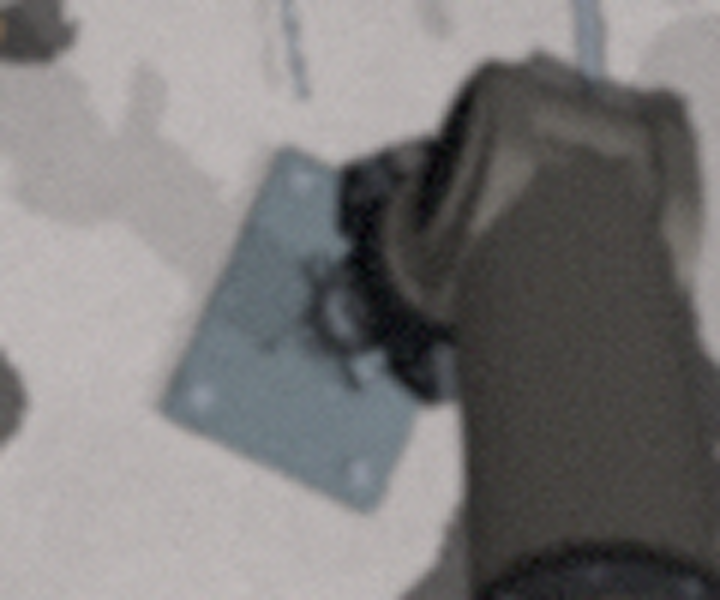

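View pics/s17z.png

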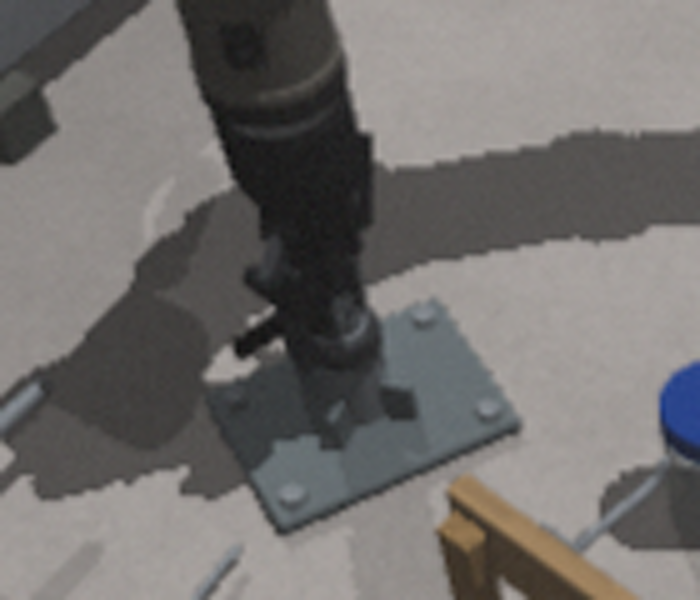

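```bash
python3 - <<'E'
import numpy as np
d=np.load("pics/scene0.npz");W=d["W"];S=W[90:175,110:210].reshape(-1,3);c=np.array([.464,-.2874])
for z in (.098,.115):
    Q=S[np.isfinite(S[:,0])&(S[:,2]>z)&(S[:,2]<.132)];e=Q[:,:2]-c;r=np.hypot(*e.T);k=(r>.04)&(r<.072);a=np.arctan2(e[k,1],e[k,0]);print(k.sum(),np.percentile(a,[5,50,95]))
from h import *
f,M=snap("scene");W=cloud(f,M);S=W[90:175,110:210].reshape(-1,3)
for z in (.098,.115):
    Q=S[np.isfinite(S[:,0])&(S[:,2]>z)&(S[:,2]<.132)];e=Q[:,:2]-c;r=np.hypot(*e.T);k=(r>.04)&(r<.072);a=np.arctan2(e[k,1],e[k,0]);print(k.sum(),np.percentile(a,[5,50,95]))
s=env.state();print(s["contact_force"],s["torque"],s["tcp_pos"])
E
```

```text
34 [0.59819332 0.67006225 0.72919192]
32 [0.59915888 0.6710347  0.72983231]
49 [-0.27588853 -0.18395451 -0.11413488]
44 [-0.27921456 -0.18339236 -0.11205204]
[-0.99998086 10.10868217 -2.07445074] [2.0176561  0.41689144 0.87263201] [ 0.46561963 -0.28552104  0.27055002]
```

```bash
python3 -m pendant '[{"ax":0,"ay":0,"az":0.04,"dx":0.0,"dy":0.0005,"dz":0,"hand":0.0},{"ax":0,"ay":0,"az":0.04,"dx":0.0,"dy":0.0005,"dz":0,"hand":0.0},{"ax":0,"ay":0,"az":0.04,"dx":0.0,"dy":0.0005,"dz":0,"hand":0.0}]'
python3 chk.py 18
python3 - <<'E'
import cv2
a=cv2.imread('pics/w18.png');cv2.imwrite('pics/w18z.png',cv2.resize(a[180:280,195:315],None,fx=6,fy=6,interpolation=2))
E
```

```text
time: 19.32
tcp_pos: [0.4658, -0.2853, 0.2706]
tool_rot: [[0.972, 0.236, -0.004], [0.236, -0.972, 0.004], [-0.003, -0.005, -1.0]]
contact_force: [-2.2, 12.1, -1.2]
finger_gap: 0.273
[-2.2397 12.0679 -1.1981] [2.5103 0.4825 1.1355] 0.5721534277241512 0.23804214564880533
rim 136 0.1799081046839125
groove 13 [-0.0096  0.1799]
lever yaw 50 [-0.276  -0.1975 -0.1413]
```

View pics/w18z.png

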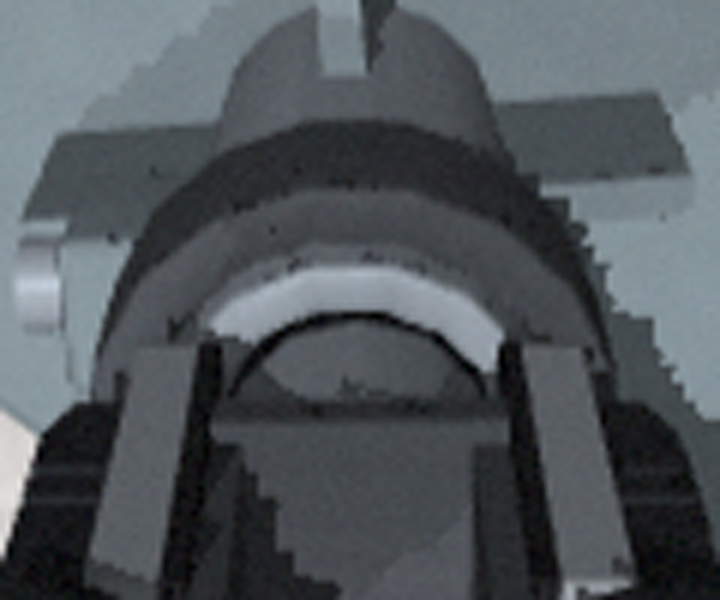

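The groove lies right on the rim's inner edge at (360,318) in the zoom. The lever hasn't moved under about twice its closing torque, so it's on its hard stop. Handing in.

```bash
python3 -c "
from plant import env
s=env.state();print(s['time'],s['finger_gap'],max(abs(x) for x in s['dq']))
print(env.job_done())"
```

```text
19.425 0.27270584341652404 0.0023234102097605637
the job is handed in; nothing more can be done
None
```

I took the roller post off its hook, lowered it into the stand's sleeve to the mark and swung the cam lever closed while still holding it. I handed in at 19.4 s; no verdict was reported.

**Mark:** in the last wrist picture the groove sits on the rim's inner edge. Depth readings were 179.9 mm for both groove and rim, though the groove reading rests on only 13 pixels. The picture suggests the groove may be up to about 1 mm low, still within the 4 mm allowed.

**Lever:** the scene camera measured about 0.86 rad of travel, against 0.9 fully closed and 0.78 required. It stayed put (within the roughly 0.01 rad measuring scatter) while the turning torque rose from 0.63 to 1.14 N m, so I take it to be on its stop. I could not see the blade directly at the end, because the gripper hid it.

**Grip and rest:** the fingers were still closed on the post (gap about 0.27, or 23 mm) and the arm was at rest.

**What disagreed:**
- The wrist camera showed the post about 1.2 mm off the finger centre and about 1° off vertical. I read the offset as calibration error and corrected neither.
- There was light lateral contact going in, and a steady side force of about 12 N at the end.

The other posts and the bystanders appeared undisturbed in the pictures I viewed, but I made no separate final check of them.

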